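# Free a hinge link by pressing back its spring bar

## Robot

A 6-joint arm with a two-finger parallel gripper is mounted at the origin on a cart in front of the work surface, level with it; the furniture and walls round the work are solid. World frame = base frame: x ahead of the robot, y to its left, z up, the work surface at z = 0. Lengths are in mm, angles in rad, forces in N, time in s.
With the tool pointing down it reaches from about 350 to 850 mm from the base axis. Payload 8.1 kg.
Tool frame: the origin (TCP) lies midway between the tips of the shut fingers; the grasp point (between the pads) lies 19 mm behind it; z points along the fingers, x is the direction in which the jaws open and shut, and the axes are right-handed (so a half turn about z gives the same grasp; the last joint's range is limited). The gripper opens to 93 mm and grips with 3 to 60 N. Pads are 15 mm wide; open, the fingers measure 128 mm over their backs; the gripper's body (75 mm by 188 mm) begins 65 mm behind the grasp point.
Start: joints at [1.163, 0.13, 1.488, -0, 1.523, -0.085], TCP at [190.312, 569.022, 218.635] pointing down, gripper open.
Joint ranges: [-2.96, 2.96], [-0.89, 2.26], [0.02, 2.5], [-1.34, 4.48], [0, 2.73], [-2.66, 2.66]. Speed limits (rad/s): [2.39, 2.39, 2.79, 3.14, 3.14, 3.14].

## Interface

Orientations are given as a unit quaternion [w, x, y, z].
In Python, from plant import r gives the robot as it stands.
- The arm moves only by the shell command python3 -m inch 'ROWS' [FORCE]. ROWS is JSON, a list that holds one entry, the list of rows, each a list of 7 numbers: the shift along the tool's x, y, z in cm, then the turn, a rotation vector about the tool's x, y, z in rad, then the opening, from 0 (shut) to 1 (fully open). A call has 1 to 5 rows; each row shifts and turns the commanded pose from where the row before left it, along the tool's axes as they then stand; what a row does not reach is not made up. A row lasts 1/10 s, in which the tool goes at most 50 mm and 8.59 degrees, less where a joint would pass 70% of its speed; a pose out of reach is approached as far as the arm can. A call with a gripper value outside its range is refused whole. The fingers move at their own pace and stop on an object; FORCE is the grip in N (left out, the last holds). Time passes only in rows, so rows that do not move let the fingers close. It gives the time, the measured TCP pose, the force and the opening at its end, in the units of the state.
- r.sense(): the state, without advancing time (a new reading comes with each control period).
- r.capture(name): name is "scene" or "side" or "wrist"; returns the picture (400x640x3 uint8, red, green, blue); there is no depth.
- r.camera_model(name): a dict with "K" (3x3 intrinsics, pixels), "rvec" (rotation vector, rad) and "tvec" (3), from world to camera coordinates, as OpenCV has them. Camera axes: x right, y down, z forward; pixel columns grow to the right and rows downward; lengths in mm; the calibration is good to about 2 mm. A picture is of the moment at which its call begins: read the wrist's pose just before it. camera_model takes no time and is no camera call; for the wrist camera it gives the pose at the moment of the call.
- r.sign_off(): hands the job in, once; it reports no verdict.
Trained networks look in the newest picture that a camera, given by its name, has taken for a name from the list of things; names that differ only in an ending like _2 or _b are one class to them, and where a whole thing is asked for, a point or a joint stands for the part that bears it (a point fixed in the world has none). Each returns a list of dicts, best first, with "conf" (0 to 1); they miss things now and then, are a little off and sometimes report something else, mostly with a low value. They report only what shows in the picture. A call takes as long as a camera call. They do not tell look-alikes from the thing itself.
- r.boxes_of(camera, name): "centre" ([x, y, z] in mm, in the coordinates of the camera as it stood for that picture, good to about 4 mm: the middle of the surface that is visible of it).
- r.masks_of(camera, name): "mask" (400x640 bool, what is visible of it).
- r.spot_point(camera, name): "centre" ([x, y, z] in mm, in the coordinates of the camera as it stood for that picture, good to about 4 mm: a listed point, or the origin of a listed thing).
The state is a dict: "time": time; "joint_positions": joint angles; "dq": joint speeds; "joint_torque": joint torques, N m; "tcp_pos": TCP position; "tcp_rot": TCP orientation; "force": force on the tool from outside, world axes, zero at the start; "ft_torque": the same for the moment, N m; "gripper_width": finger opening in mm.
Only numpy, scipy, OpenCV 4.12 (cv2) and the standard library are available. Lean on these libraries where they do the work, as an engineer would, in place of code of your own. Each camera call takes 0.05 s, during which the arm holds its last target.

## Task

Take the forked tool from its stand, straddle the spring bar of the jig with it and press the bar's collar gently sideways, towards its spring, as far as it goes, holding it there until the captive steel link has risen out of its seat. Then put the tool back in its stand and lay the freed link in the white weighing boat. Keep the fingers themselves off the jig, never force the tool against the jig, and leave the other things on the bench alone.

Things in the scene. Friction and masses are not known exactly. Their poses are not given: they have to be found in the camera images.
- jig: Fixed metal jig, base plate 84 (x) x 150 (y) x 12 mm, from y = -41 to 109 mm. Origin on the bench under the middle of the link's nest, z up. Nest: steel sleeve open on top, 38 (x) x 37.5 mm (y), top z = 60 mm. A 6 mm spring bar runs along y at x = 0, z = 44 mm from the nest to an end post at y = 90 to 102 mm (top z = 58 mm). Over 15 N between tool and jig counts as damage.
- bar_bare (a point): Fixed point of the jig: on the bar's axis, 44 mm above the bench, midway along its bare stretch, which runs 20 mm either way along y, from the nest's bush to the collar. Here the fork goes astride the bar from above. Axes as the jig's.
- collar_face (a point): Fixed point of the jig where the collar's nest-side face rests when not pressed, on the bar's axis. Collar: 18 mm round, 5 mm thick, on the bar; a coil spring lies between it and the end post. Push it towards +y of the jig: about 4 N to start, 6 N at the solid stop at 6 mm, about 1 N of friction besides; past the stop the force shoots up. It springs back when let go.
- bar_tip (a point): Fixed point of the jig where the bar's tip rests, inside the link's cross hole. Pushing the collar draws the tip out: the link is free after 3.5 to 5.5 mm of travel. A damped spring ejector then lifts it slowly, about 12 mm in 1 s, while the bar is kept pressed; let go after that, the bar snaps back under the link, which stays up.
- link: Loose steel link, about 60 g, 26 (x) x 20 (y) x 55 mm tall, in the nest, axes along the jig's. Origin at the centre of its underside. Stem 25 x 6 mm up to z = 13 mm, block 26 x 20 mm with the cross hole up to 34 mm, then a round-topped tab 22 (x) x 12 mm (y) up to 55 mm: grip it along y. Captive, its origin is about 24 mm over the bench; freed, about 36 mm; then it lifts straight out.
- link_mid (a point): Middle of the link, on its own z axis 28 mm above its origin.
- fork_tool: Loose tool hanging upright in the stand, about 0.12 kg. Origin at the centre of the underside of its guard plate (40 x 40 x 5 mm, lying on the stand's top), z up. Above the guard a black ribbed handle, 26 (x) x 20 mm (y), z = 5 to 47 mm: grip it along y. Below it the fork blade (see point blade_root).
- blade_root (a point): The tool's origin again. Steel blade below it: 20 mm wide (x), 5 mm thick (y), 32 mm long, with two 5 mm prongs beside a 10 mm slot, 16 mm deep, open downwards; the bar runs through it along the tool's y. The blade is clamped in a cross slide, up to 7 mm off this point either way along y: this offset is not measured and stays in use, so find the collar by feel.
- stand: Fixed grey plastic block, 66 x 66 x 45 mm, origin at the centre of its underside, z up. Through its middle goes a slot 28 x 28 mm for the blade; the guard rests on its top at z = 45 mm, the tool's axes along the stand's (a half turn makes no difference).
- boat: Loose white weighing boat, about 0.15 kg, 82 x 82 x 18 mm, open on top, sloping sides, flat floor about 50 x 50 mm. Origin at the centre of its underside.
- beaker: Bystander: small clear beaker, 58 mm wide, 70 mm tall, origin at the centre of its underside.
- spacer: Bystander: cream round ring, 47 mm wide, 16 mm tall, lying on the bench, origin at the centre of its underside.
- tweezers: Bystander: steel forceps, 137 mm long, lying on the bench, origin at the centre of the underside.
There are look-alikes about, which are no part of the job. What is shaped like the fork_tool but pink is not meant. Leave any black look-alike of the boat alone.

How it is judged:
By the outcome, as a careful person would: the job done as asked, in the order asked, and still so for the second after the job is handed in, with the robot touching nothing.
It also fails if it takes over 64 s, if anything falls off the work surface, if the arm or the gripper's body presses on something with over 40 N, if the wrist force passes 120 N, or if a joint passes its speed limit or range.

## Working session

There is one attempt and no reset: what is moved stays moved. The work goes in short steps, Python scripts to look and compute and a shell command to move; the robot and the scene stay as the last step left them, time stands still between calls to the robot, and variables do not carry over. Pictures are saved under pics/ and viewed, and the job is handed in when it is done.

```bash
ls; mkdir -p pics
python3 - <<'E'
from plant import r
import cv2
s=r.sense();print({k:s[k] for k in s})
for c in["scene","side","wrist"]:
    cv2.imwrite(f"pics/{c}0.png",r.capture(c)[:,:,::-1])
E
```

```text
pics
{'time': 0.0, 'joint_positions': array([ 1.16260818e+00,  1.31133293e-01,  1.48927352e+00, -4.56314621e-05,
        1.52299862e+00, -8.54071277e-02]), 'dq': array([ 1.20185367e-03,  1.70640301e-04,  1.00933166e-03, -9.38904217e-04,
       -4.46088598e-05,  2.45926727e-04]), 'joint_torque': array([ 1.25577313e-03, -5.59816968e+01, -4.91786599e+01,  7.69870891e-02,
        3.53394309e-02, -1.36239610e-04]), 'tcp_pos': array([190.0960438 , 568.49113341, 217.60726333]), 'tcp_rot': array([ 4.84480851e-04,  8.11542356e-01,  5.84292891e-01, -7.66379422e-04]), 'force': array([ 0.60821763,  0.85593089, -0.01073829]), 'ft_torque': array([ 0.00393591, -0.019177  , -0.04722653]), 'gripper_width': 92.90659159706912}
```

View pics/scene0.png

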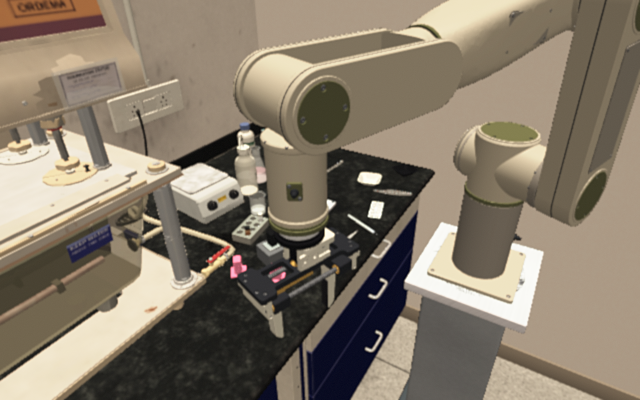

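View pics/side0.png

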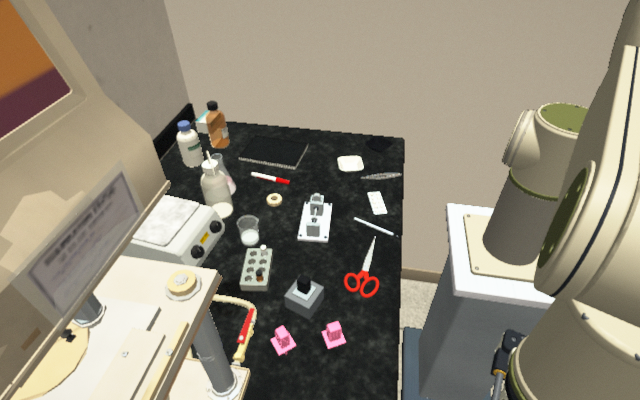

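View pics/wrist0.png

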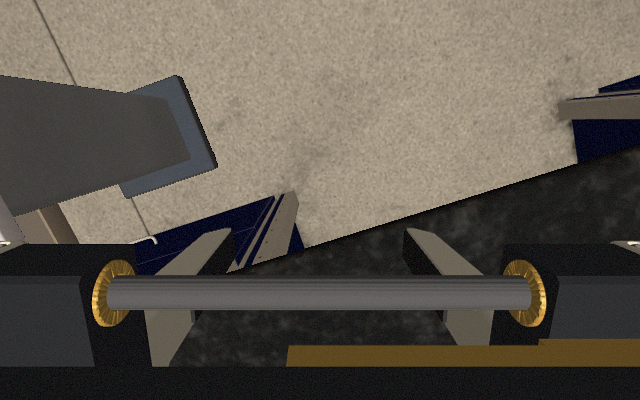

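The side picture shows the stand with a black-handled tool at (303,290). Two pink look-alike tools are at (283,341) and (333,335), the jig is at (315,215), the white boat at (350,163) and a dark look-alike boat at (380,145). The beaker is at (249,230), the ring at (274,200) and the forceps at (381,176). Next I'll measure with the networks.

```bash
cat > h.py <<'E'
import numpy as np, cv2
from scipy.spatial.transform import Rotation as R
from plant import r
def w(cam,p,m=None):
    m=m or r.camera_model(cam); Rm=cv2.Rodrigues(np.array(m["rvec"],float))[0]
    return Rm.T@(np.array(p,float)-np.array(m["tvec"],float).ravel())
def px(cam,P,m=None):
    m=m or r.camera_model(cam)
    return cv2.projectPoints(np.array(P,float).reshape(-1,3),np.array(m["rvec"],float),np.array(m["tvec"],float),np.array(m["K"],float),None)[0].reshape(-1,2)
def ray(cam,uv,z,m=None):
    m=m or r.camera_model(cam);Rm=cv2.Rodrigues(np.array(m["rvec"],float))[0]
    c=-Rm.T@np.array(m["tvec"],float).ravel();d=Rm.T@np.linalg.inv(m["K"])@np.array([uv[0],uv[1],1.])
    return c+d*(z-c[2])/d[2]
def show(cam,fn,names=[],spot=True):
    m=r.camera_model(cam);im=r.capture(cam)
    for n in names:
        for d in (r.spot_point if spot else r.boxes_of)(cam,n)[:3]:
            P=w(cam,d["centre"],m);print(n,round(d["conf"],2),P.round(1),px(cam,P,m)[0].round())
    cv2.imwrite(fn,im[:,:,::-1]);return im,m
def toolstep(dP):
    "world shift mm -> tool cm"
    q=r.sense()["tcp_rot"];return R.from_quat([q[1],q[2],q[3],q[0]]).inv().apply(dP)/10
E
python3 - <<'E'
from h import *
im,m=show("side","pics/s1.png",["stand","fork_tool","jig","bar_bare","collar_face","bar_tip","link","boat"])
a=cv2.resize(im[250:370,250:370],(480,480),interpolation=2)
b=cv2.resize(im[140:260,270:350],(320,480),interpolation=2)
cv2.imwrite("pics/s1c.png",np.hstack([a,b])[:,:,::-1])
q=r.sense()["tcp_rot"];print(R.from_quat([q[1],q[2],q[3],q[0]]).as_matrix().round(3))
E
```

```text
stand 0.68 [5.062e+02 2.601e+02 1.000e-01] [304. 302.]
stand 0.35 [503.3 264.7  49.7] [304. 291.]
fork_tool 0.95 [521.2 385.9  32.8] [283. 344.]
fork_tool 0.75 [505.6 259.4  47.8] [303. 290.]
fork_tool 0.65 [424.6 350.   36.4] [332. 335.]
jig 0.96 [530.9 -36.4  -0.9] [317. 215.]
jig 0.69 [ 5.046e+02  2.592e+02 -2.000e-01] [305. 302.]
bar_bare 0.88 [528.2   6.3  47.1] [315. 213.]
collar_face 0.72 [526.   25.1  44. ] [314. 219.]
bar_tip 0.86 [533.6 -30.6  47.3] [315. 204.]
link 0.68 [531.5 -32.3  49.3] [316. 203.]
link 0.4 [532.1 -35.4  26.5] [316. 208.]
boat 0.76 [ 375.5 -420.3    5. ] [378. 147.]
boat 0.62 [ 5.301e+02 -3.730e+01 -3.000e-01] [317. 215.]
boat 0.54 [ 461.  -280.8    4. ] [350. 167.]
[[ 0.317  0.948  0.   ]
 [ 0.948 -0.317  0.   ]
 [ 0.    -0.    -1.   ]]
```

View pics/s1c.png

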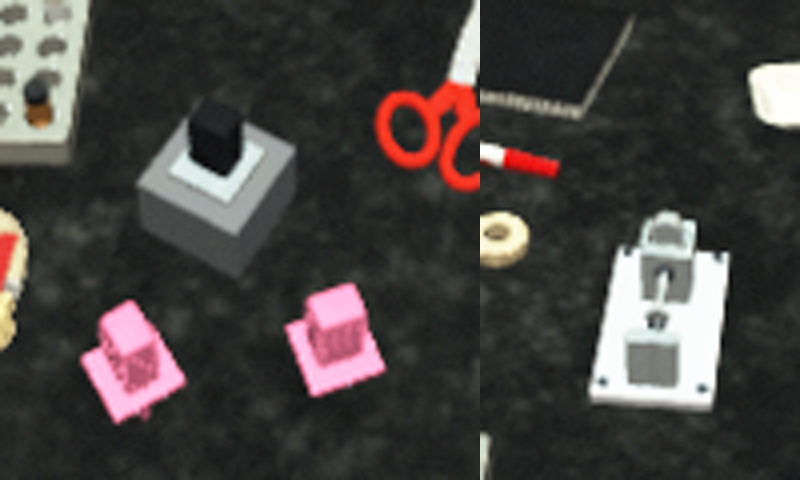

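Run:
```python
from h import *
m=r.camera_model("wrist");Rm=cv2.Rodrigues(np.array(m["rvec"],float))[0]
s=r.sense();q=s["tcp_rot"];T=R.from_quat([q[1],q[2],q[3],q[0]]).as_matrix()
c=-Rm.T@np.array(m["tvec"],float).ravel()
print("cam in tool",T.T@(c-s["tcp_pos"]),"axes in tool\n",(T.T@Rm.T).round(3),m["K"])
# stand corners from side mask
msk=r.masks_of("side","stand")[0]["mask"].astype(np.uint8)
print(msk.sum(), np.argwhere(msk).min(0),np.argwhere(msk).max(0))
# pixel readings from crop (4x): top corners of stand, z=45
for uv in [(250+138/4,250+182/4),(250+296/4,250+150/4),(250+240/4,250+235/4)]: print(ray("side",uv,45).round(1))
for uv in [(270+612/4,140+250/4),(270+730/4,140+255/4),(270+712/4,140+402/4),(270+591/4,140+398/4)]: print(ray("side",uv,12).round(1))
print(toolstep(np.array([505,260,230])-s["tcp_pos"]))
```

```text
cam in tool [  -0.56259493  -65.65535192 -164.65227337] axes in tool
 [[ 1.    -0.001  0.001]
 [ 0.001  0.97   0.241]
 [-0.001 -0.241  0.97 ]] [[320.53864449   0.         318.5760579 ]
 [  0.         320.53864449 199.34170828]
 [  0.           0.           1.        ]]
671 [282 286] [317 323]
[545.  280.1  45. ]
[460.8 243.2  45. ]
[481.5 303.2  45. ]
[ 223.4 -132.1   12. ]
[ 136.3 -142.1   12. ]
[160.1  12.1  12. ]
[240.7  22.9  12. ]
[-19.32580201  39.64649922  -1.13294898]
```

The black-handled tool in the grey stand at (303,290) is the one to take; the pink ones at (283,341) and (333,335) are look-alikes. Moving above it now.

```bash
python3 -m inch '[[[-2.1,4.4,0,0,0,0,1],[-2.1,4.4,0,0,0,0,1],[-2.1,4.4,0,0,0,0,1],[-2.1,4.4,0,0,0,0,1],[-2.1,4.4,0,0,0,0,1]]]'; python3 -m inch '[[[-2.1,4.4,0,0,0,0,1],[-2.1,4.4,0,0,0,0,1],[-2.1,4.4,0,0,0,0,1],[-2.1,4.4,0,0,0,0,1],[0,0,0,0,0,0,1]]]'
python3 - <<'E'
from h import *
s=r.sense();print(s["time"],s["tcp_pos"])
show("wrist","pics/w1.png",["stand","fork_tool","blade_root"])
E
```

```text
time: 1.15
tcp_pos: [366.8, 398.2, 218.9]
tcp_rot: [-0.0, 0.811, 0.584, 0.0]
force: [1.2, 0.8, -0.4]
gripper_width: 92.9
time: 1.65
tcp_pos: [509.5, 259.6, 218.6]
tcp_rot: [0.001, 0.813, 0.582, 0.0]
force: [-1.1, 0.9, -0.5]
gripper_width: 93.3
1.65 [509.47564964 259.6007809  218.59343392]
stand 0.67 [505.3 262.2  -4. ] [320. 171.]
fork_tool 0.97 [424.2 353.4  29.9] [378.  74.]
fork_tool 0.87 [501.6 262.3  46.8] [319. 175.]
fork_tool 0.78 [522.3 382.4  29. ] [428. 155.]
blade_root 0.82 [422.6 352.8  28.3] [377.  73.]
blade_root 0.81 [524.8 380.2  31. ] [428. 158.]
blade_root 0.76 [509.1 260.   44.6] [319. 182.]
```

View pics/w1.png

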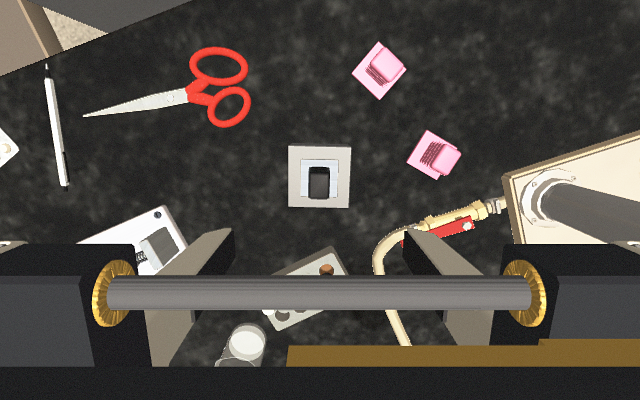

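The stand is at (319,176) and the handle's short side lies across the image, so the jaw axis already matches it. I'll fit the yaw and centre.

Run:
```python
from h import *
m=r.camera_model("wrist");im=cv2.imread("pics/w1.png")
c=cv2.resize(im[130:225,270:370],None,fx=6,fy=6,interpolation=cv2.INTER_CUBIC);cv2.imwrite("pics/w1c.png",c)
g=cv2.cvtColor(im,cv2.COLOR_BGR2GRAY)
t=(g>120).astype(np.uint8);t[:,:270]=0;t[:,370:]=0;t[:135]=0;t[220:]=0
cs,_=cv2.findContours(t,cv2.RETR_EXTERNAL,cv2.CHAIN_APPROX_NONE);c=max(cs,key=cv2.contourArea)
P=np.array([ray("wrist",p,45,m)[:2] for p in c[:,0]],np.float32)
print("stand",cv2.minAreaRect(P))
t2=((g<70)).astype(np.uint8);t2[:,:300]=0;t2[:,340:]=0;t2[:158]=0;t2[203:]=0
cs,_=cv2.findContours(t2,cv2.RETR_EXTERNAL,cv2.CHAIN_APPROX_NONE);c=max(cs,key=cv2.contourArea)
print(cv2.boundingRect(c)); print("handle",cv2.minAreaRect(np.array([ray("wrist",p,92,m)[:2] for p in c[:,0]],np.float32)))
q=r.sense()["tcp_rot"];print(R.from_quat([q[1],q[2],q[3],q[0]]).as_matrix().round(3))
```

```text
stand ((499.5787353515625, 266.5936584472656), (65.6559829711914, 66.20149993896484), 70.1799545288086)
(309, 167, 21, 32)
handle ((496.7022399902344, 267.77716064453125), (18.520610809326172, 29.216875076293945), 71.08416748046875)
[[ 0.317  0.948 -0.001]
 [ 0.948 -0.317  0.   ]
 [ 0.    -0.001 -1.   ]]
```

View pics/w1c.png

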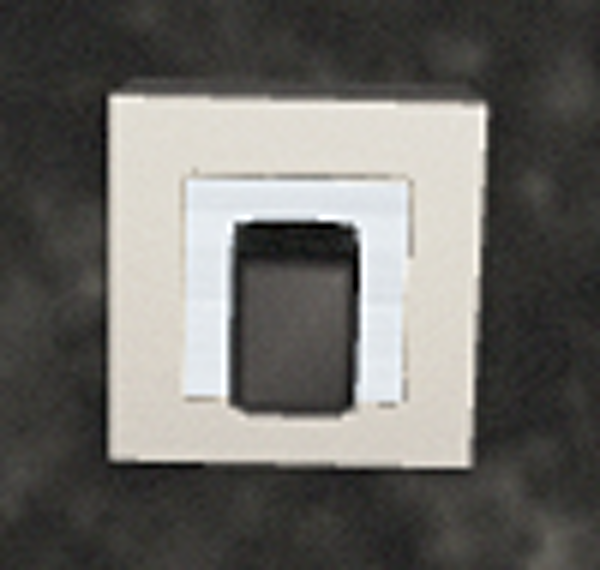

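```bash
cat >> h.py <<'E'
def standfit(z=45,win=(270,370,135,220),fn="pics/t.png"):
    s=r.sense();m=r.camera_model("wrist");im=r.capture("wrist");cv2.imwrite(fn,im[:,:,::-1])
    g=cv2.cvtColor(im,cv2.COLOR_RGB2GRAY)
    t=(g>120).astype(np.uint8);t[:,:win[0]]=0;t[:,win[1]:]=0;t[:win[2]]=0;t[win[3]:]=0
    cs,_=cv2.findContours(t,cv2.RETR_EXTERNAL,cv2.CHAIN_APPROX_NONE);c=max(cs,key=cv2.contourArea)
    print("stand",cv2.minAreaRect(np.array([ray("wrist",p,z,m)[:2] for p in c[:,0]],np.float32)),"tcp",s["tcp_pos"].round(1))
E
python3 - <<'E'
from h import *
standfit(fn="pics/w2.png")
r.masks_of("wrist","stand")
s=r.sense();print(s["time"],s["tcp_pos"],s["dq"].round(4))
E
```

```text
stand ((504.113525390625, 261.24212646484375), (65.32560729980469, 66.30286407470703), 69.85176086425781) tcp [505.3 264.8 218.6]
1.95 [505.02352809 265.30664097 218.69742567] [ 0.0036 -0.0018 -0.0009 -0.0035 -0.0002 -0.0017]
```

Run:
```python
from h import *
s=r.sense();q=s["tcp_rot"];M=R.from_quat([q[1],q[2],q[3],q[0]]).as_matrix();print(np.degrees(np.arctan2(M[1,0],M[0,0])),M.round(4)[2])
print(s["tcp_pos"],toolstep(np.array([504.1,261.2,57])-s["tcp_pos"]))
```

```text
71.60862839235422 [ 2.e-04 -2.e-04 -1.e+00]
[505.02352809 265.30664097 218.69742567] [-0.42172608  0.04519319 16.16965842]
```

```bash
python3 -m inch '[[[-0.42,0.05,4,0,0,0.03,0.7],[0,0,4,0,0,0,0.7],[0,0,4,0,0,0,0.7],[0,0,2,0,0,0,0.7],[0,0,0,0,0,0,0.7]]]' 30
python3 - <<'E'
from h import *
im,m=show("wrist","pics/w3.png")
s=r.sense();print(s["tcp_pos"],toolstep(np.array([504.1,261.2,57])-s["tcp_pos"]))
E
```

```text
time: 2.45
tcp_pos: [501.3, 260.0, 74.6]
tcp_rot: [-0.001, 0.82, 0.573, -0.003]
force: [0.3, 0.0, -0.3]
gripper_width: 65.6
[503.08504283 260.48858467  77.32327765] [0.10622855 0.07605869 2.03190778]
```

View pics/w3.png

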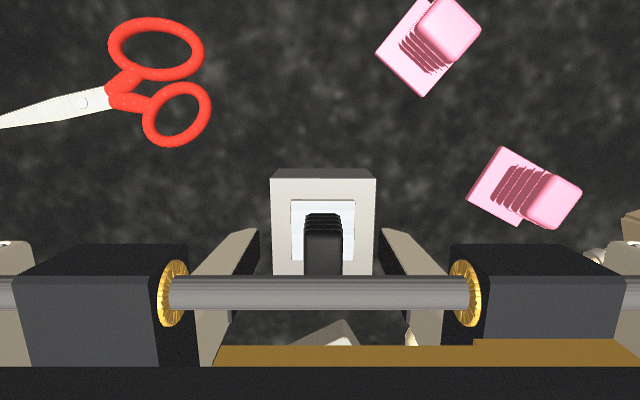

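```bash
python3 -m inch '[[[0.1,0.07,1,0,0,0,0.7],[0,0,1,0,0,0,0.7],[0,0,0,0,0,0,0.7],[0,0,0,0,0,0,0.7],[0,0,0,0,0,0,0.15]]]' 30
python3 -m inch '[[[0,0,0,0,0,0,0.1],[0,0,0,0,0,0,0.1],[0,0,0,0,0,0,0.1],[0,0,0,0,0,0,0.1],[0,0,0,0,0,0,0.1]]]' 60
python3 - <<'E'
from h import *
im,m=show("wrist","pics/w4.png")
s=r.sense();print(s["tcp_pos"],s["force"],s["gripper_width"],s["time"])
q=s["tcp_rot"];M=R.from_quat([q[1],q[2],q[3],q[0]]).as_matrix();print(np.degrees(np.arctan2(M[1,0],M[0,0])),M.round(4)[2])
E
```

```text
time: 3.0
tcp_pos: [506.5, 260.8, 59.2]
tcp_rot: [0.0, 0.82, 0.572, 0.0]
force: [0.2, -0.3, -0.4]
gripper_width: 60.9
time: 3.5
tcp_pos: [506.1, 260.7, 58.6]
tcp_rot: [0.0, 0.82, 0.572, 0.0]
force: [0.9, 0.0, 0.3]
gripper_width: 22.0
[506.04469017 260.70015254  58.62151227] [-0.32788265  0.30026827 -0.16114886] 19.525616337558258 3.55
69.78498764702603 [-0. -0. -1.]
```

View pics/w4.png

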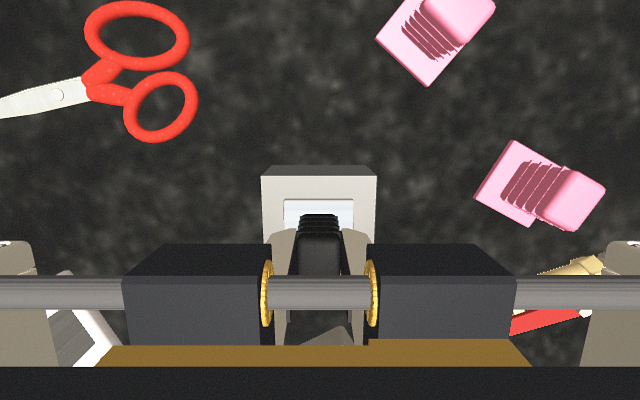

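The handle is held (opening 19.5 mm). The tool's place in the stand is at TCP (506.0, 260.7, 58.6). Now I'll lift it and check what is near the jig.

```bash
python3 -m inch '[[[0,0,-2,0,0,0,0.1],[0,0,-3,0,0,0,0.1],[0,0,-4,0,0,0,0.1],[0,0,-2,0,0,0,0.1],[0,0,0,0,0,0,0.1]]]' 60
python3 - <<'E'
from h import *
m=r.camera_model("side")
for n,uv in dict(pump=(222,213),bottle=(190,163),beaker=(249,243),ring=(274,203),balance=(222,235),rack=(255,285)).items(): print(n,ray("side",uv,0,m).round(0))
s=r.sense();print(s["tcp_pos"],s["force"],s["gripper_width"])
E
```

```text
time: 4.05
tcp_pos: [508.3, 261.7, 172.8]
tcp_rot: [0.001, 0.82, 0.572, 0.003]
force: [1.0, -0.7, -1.9]
gripper_width: 19.5
pump [809.   7.   0.]
bottle [1011. -211.    0.]
beaker [693. 106.   0.]
ring [669. -63.   0.]
balance [776.  91.   0.]
rack [634. 235.   0.]
[508.32120753 261.65643437 172.81738469] [ 1.02508945 -0.66175535 -1.94130226] 19.49002439103766
```

```bash
python3 -m inch '[[[-4.0,2.8,0,0,0,0,0.1],[-4.0,2.8,0,0,0,0,0.1],[-4.0,2.8,0,0,0,0,0.1],[-4.0,2.8,0,0,0,0,0.1],[-4.0,2.8,0,0,0,0,0.1]]]'
python3 -m inch '[[[0,0,0,0,0,-0.12,0.1],[0,0,0,0,0,-0.12,0.1],[0,0,0,0,0,-0.12,0.1],[0,0,0,0,0,-0.12,0.1],[0,0,0,0,0,0,0.1]]]'
python3 - <<'E'
from h import *
r.capture("side");r.capture("side")
s=r.sense()
im,m=show("wrist","pics/w5.png",["bar_bare","collar_face","bar_tip","jig","link_mid"])
print(s["tcp_pos"],s["force"],r.sense()["tcp_pos"],s["time"])
q=s["tcp_rot"];M=R.from_quat([q[1],q[2],q[3],q[0]]).as_matrix();print(np.degrees(np.arctan2(M[1,0],M[0,0])),M.round(4)[2])
E
```

```text
time: 4.55
tcp_pos: [567.4, 22.9, 166.5]
tcp_rot: [-0.001, 0.82, 0.572, -0.001]
force: [0.7, 0.5, -1.6]
gripper_width: 19.6
time: 5.05
tcp_pos: [567.3, 24.6, 166.5]
tcp_rot: [-0.001, 0.66, 0.751, -0.001]
force: [-0.1, 0.1, -1.7]
gripper_width: 19.8
bar_bare 0.8 [530.    0.7  40.9] [298. 149.]
bar_bare 0.19 [565.8  23.2 155. ] [318. 233.]
bar_tip 0.55 [531.2 -30.7  44.9] [262. 147.]
jig 0.83 [530.  -43.4  -1.4] [258. 140.]
link_mid 0.68 [534.9 -42.   51.1] [248. 150.]
[567.53901345  24.72578698 167.09883001] [ 0.35702043  0.18347946 -1.23532134] [568.31425988  24.72737839 168.57840165] 5.15
97.08841921915611 [ 4.0e-04 -2.1e-03 -1.0e+00]
```

View pics/w5.png

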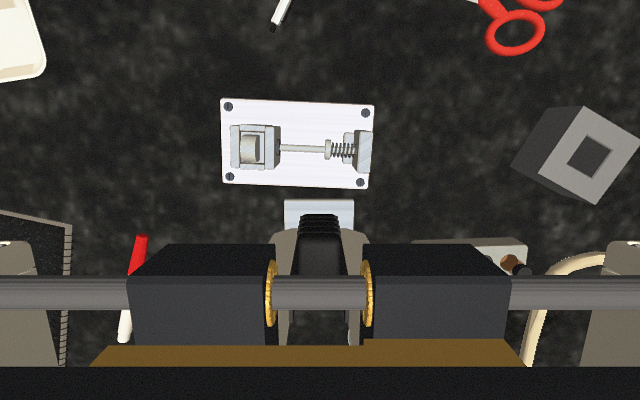

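The jig plate is clearly seen at (221–374, 97–189), with the nest at (255,147), the collar at (327,149) and the end post at (363,150). I'll fit the plate.

Run:
```python
from h import *
r.capture("side")
s=r.sense();m=r.camera_model("wrist");im=r.capture("wrist");cv2.imwrite("pics/w6.png",im[:,:,::-1])
t=(im.min(2)>90).astype(np.uint8);t[:85]=0;t[196:]=0;t[:,:200]=0;t[:,390:]=0
t=cv2.morphologyEx(t,cv2.MORPH_CLOSE,np.ones((9,9)))
cs,_=cv2.findContours(t,cv2.RETR_EXTERNAL,cv2.CHAIN_APPROX_NONE);c=max(cs,key=cv2.contourArea)
rect=cv2.minAreaRect(np.array([ray("wrist",p,12,m)[:2] for p in c[:,0]],np.float32));print(rect)
print(px("wrist",np.c_[cv2.boxPoints(rect),[12]*4],m).round())
print(s["tcp_pos"])
q=s["tcp_rot"];M=R.from_quat([q[1],q[2],q[3],q[0]]).as_matrix();print(np.degrees(np.arctan2(M[1,0],M[0,0])))
cv2.imwrite("pics/w6c.png",cv2.resize(im[85:205,205:385],None,fx=4,fy=4,interpolation=cv2.INTER_CUBIC)[:,:,::-1])
for n,u in dict(bushend=(281,148),collar_nest=(325,148.5)).items(): print(n,ray("wrist",u,44,m))
```

```text
((528.5174560546875, -2.8216400146484375), (83.15259552001953, 148.74082946777344), 4.513704299926758)
[[375. 103.]
 [220.  96.]
 [222. 181.]
 [368. 188.]]
[568.34878634  24.71257904 168.63622265]
97.2503478760435
bushend [531.78538886 -14.48344763  44.        ]
collar_nest [527.2801321   24.61773632  44.        ]
```

View pics/w6c.png

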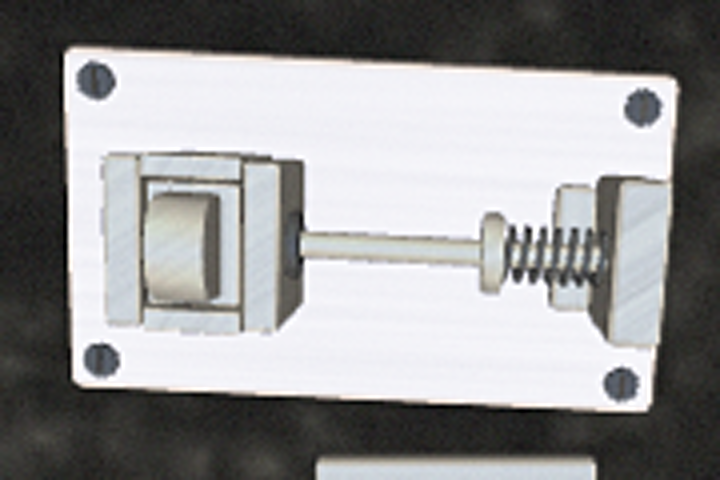

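Run:
```python
from h import *
m=r.camera_model("wrist");s=r.sense()
f=lambda x,y,z:ray("wrist",(205+(x+.5)/4-.5,85+(y+.5)/4-.5),z,m)
ang=lambda a,b:np.degrees(np.arctan2(-(b-a)[0],(b-a)[1]))
A,B,C,D=f(66,47,12),f(678,76,12),f(74,385,12),f(650,410,12)
print("top",A.round(1),B.round(1),ang(A,B),"bot",C.round(1),D.round(1),ang(C,D))
print("ends",ang(A,C)+0,ang(B,D)); print("centre",(A+B+C+D)/4)
a,b=f(303,244,44),f(483,254,44);print("bar",a,b,ang(a,b))
a,b=f(97,80,12),f(643,107,12);print("screw",a,b,ang(a,b));c,d=f(101,360,12),f(622,384,12);print(c,d,ang(c,d),(a+b+c+d)/4)
c=(A+B+C+D)/4
for yaw in (4.5,):
    t=np.radians(yaw);J=c[:2]-34*np.array([-np.sin(t),np.cos(t)]);print("origin",J)
    pts={}
    for n,P in dict(barA=(0,20,47),col=(0,62,44),nest=[0,0,60],post=[0,90,58]).items():
        print(n,px("wrist",[J[0]-P[1]*np.sin(t)+P[0]*np.cos(t),J[1]+P[1]*np.cos(t),P[2]],m))
```

```text
top [493.5 -79.4  12. ] [481.6  66.9  12. ] 4.633269896638069 bot [575.5 -73.1  12. ] [563.4  73.5  12. ] 4.69171405541965
ends -85.56016425890627 -85.37469202444878
centre [528.50421782  -3.03173888  12.        ]
bar [529.79947936 -15.26409881  44.        ] [526.937563    24.89044999  44.        ] 4.076721651668371
screw [500.13731504 -71.63116444  12.        ] [489.79386939  59.68258744  12.        ] 4.5038287104725026
[568.155445   -66.62785594  12.        ] [557.65484949  65.32287867  12.        ] 4.54999030336223 [528.93536973  -3.31338857  12.        ]
origin [531.17182707 -36.92692823]
barA [[278.06207912 145.42256424]]
col [[325.45784691 147.41838497]]
nest [[252.45822217 145.49417301]]
post [[358.59075821 150.38589591]]
```

Run:
```python
from h import *
m=r.camera_model("wrist");s=r.sense();q=s["tcp_rot"];T=R.from_quat([q[1],q[2],q[3],q[0]])
for d in(0,-2):
    for X in(-20,20): print(d,X,px("wrist",s["tcp_pos"]+T.apply([X,d-20,13.6-5]),m),px("wrist",s["tcp_pos"]+T.apply([X,d-20,13.6]),m))
im=cv2.imread("pics/w6.png");cv2.imwrite("pics/w6d.png",cv2.resize(im[190:250,270:370],None,fx=7,fy=7,interpolation=cv2.INTER_CUBIC))
```

```text
0 -20 [[284.07475864 204.1524438 ]] [[284.98007907 201.9206413 ]]
0 20 [[355.59915837 204.10820103]] [[354.61971561 201.87771208]]
-2 -20 [[283.97955122 200.68585846]] [[284.88977161 198.53977076]]
-2 20 [[355.69743654 200.64173231]] [[354.71281782 198.49695284]]
```

View pics/w6d.png

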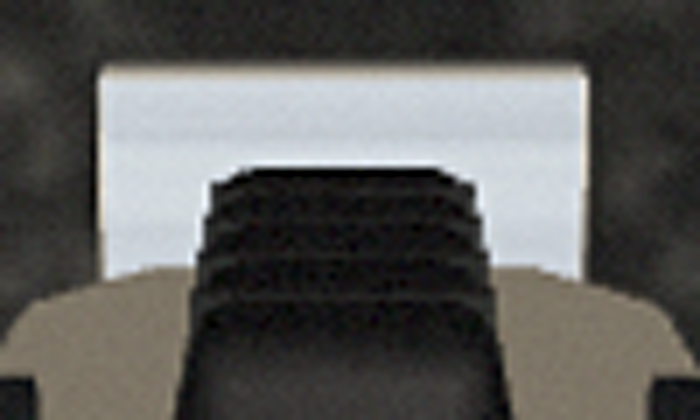

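```bash
python3 - <<'E'
from h import *
s=r.sense();print(s["tcp_pos"],toolstep(np.array([530.1,5.1,120])-s["tcp_pos"]))
E
python3 -m inch '[[[-1.0,-2.0,1,0,0,0.047,0.1],[-1.0,-1.9,2,0,0,0,0.1],[0,0,2,0,0,0,0.1],[0,0,0,0,0,0,0.1],[0,0,0,0,0,0,0.1]]]'
python3 - <<'E'
from h import *
im,m=show("side","pics/s2.png");cv2.imwrite("pics/s2c.png",cv2.resize(im[150:260,260:380],None,fx=5,fy=5,interpolation=cv2.INTER_CUBIC)[:,:,::-1])
s=r.sense();print(s["tcp_pos"],toolstep(np.array([530.1,5.1,80.6])-s["tcp_pos"]),s["force"],s["ft_torque"],s["time"])
q=s["tcp_rot"];M=R.from_quat([q[1],q[2],q[3],q[0]]).as_matrix();print(np.degrees(np.arctan2(M[1,0],M[0,0])),M[2])
E
```

```text
[568.34492185  24.68537954 168.66107453] [-1.45941493 -4.04168292  4.86585248]
time: 6.05
tcp_pos: [531.6, 0.8, 118.9]
tcp_rot: [-0.0, 0.678, 0.735, -0.0]
force: [-0.1, 0.8, 0.3]
gripper_width: 19.7
[532.42069256   0.78251985 119.78177804] [ 0.44972701 -0.20193622  3.91782429] [ 1.05714398 -0.83097101 -1.46213284] [ 0.02156187 -0.02549981  0.05232319] 6.1
94.59441363407774 [-1.98354698e-04  1.32631406e-03 -9.99999101e-01]
```

View pics/s2c.png

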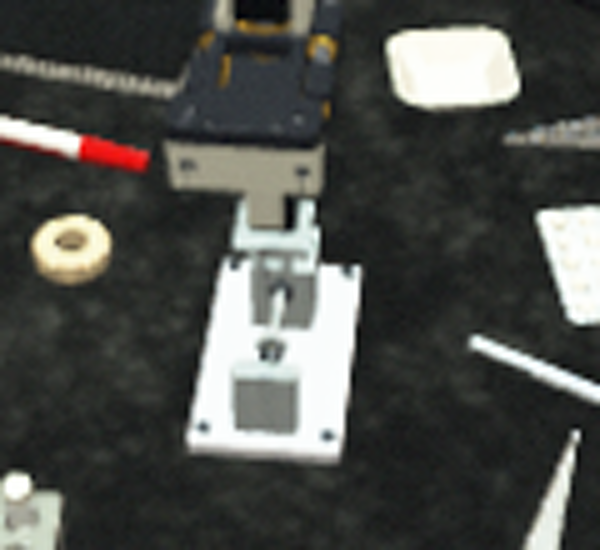

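```bash
python3 -m inch '[[[0.45,-0.2,1,0,0,0,0.1],[0,0,1,0,0,0,0.1],[0,0,0,0,0,0,0.1],[0,0,0,0,0,0,0.1]]]'
python3 - <<'E'
from h import *
r.capture("side");
s=r.sense();print(s["tcp_pos"],toolstep(np.array([530.1,5.1,80.6])-s["tcp_pos"]),s["force"],s["ft_torque"],s["time"])
im,m=show("wrist","pics/w7.png");cv2.imwrite("pics/w7c.png",cv2.resize(im[60:280,200:440],None,fx=3,fy=2.7,interpolation=cv2.INTER_CUBIC)[:,:,::-1])
E
```

```text
time: 6.5
tcp_pos: [528.9, 5.2, 98.1]
tcp_rot: [-0.0, 0.678, 0.735, -0.0]
force: [1.1, 0.8, -0.9]
gripper_width: 19.4
[529.20953078   5.10388078  98.5439497 ] [-0.00749902  0.08937503  1.79436303] [ 0.62912587  0.4553903  -0.85105096] [ 0.01569584 -0.01609597  0.0401677 ] 6.55
```

View pics/w7c.png

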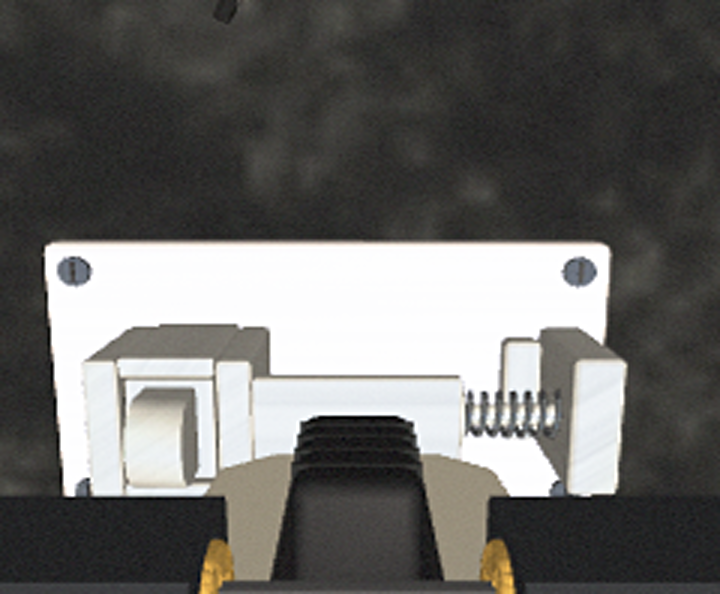

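Run:
```python
from h import *
m=r.camera_model("wrist");s=r.sense();q=s["tcp_rot"];T=R.from_quat([q[1],q[2],q[3],q[0]])
f=lambda x,y,z:ray("wrist",(200+(x+.5)/3-.5,60+(y+.5)/2.7-.5),z,m)
t=np.radians(4.55);J=np.array([531.7,-36.9])
for n,P in dict(edgeL=f(50,243,12),edgeR=f(605,243,12),spr=f(470,414,44),post0=f(620,362,58),nestL=f(90,362,60),tab=f(130,440,77)).items():
    d=P[:2]-J;print(n,P.round(1),"jig",(d[0]*np.cos(t)+d[1]*np.sin(t)).round(1),(-d[0]*np.sin(t)+d[1]*np.cos(t)).round(1))
# guard edge -> d
for d in(0,-1,-2): print(d,px("wrist",s["tcp_pos"]+T.apply([0,d-20,13.6]),m))
```

```text
edgeL [492.9 -78.4  12. ] jig -42.0 -38.3
edgeR [481.4  65.2  12. ] jig -42.0 105.7
spr [526.2  31.1  44. ] jig -0.1 68.2
post0 [506.5  60.4  58. ] jig -17.4 99.0
nestL [515.2 -54.9  60. ] jig -17.9 -16.6
tab [528.4 -42.   77. ] jig -3.7 -4.9
0 [[319.81376032 201.9079608 ]]
-1 [[319.81433875 200.21934398]]
-2 [[319.8149187  198.52628088]]
```

```bash
python3 -m inch '[[[0,0.06,0.3,0,0,0,0.1],[0,0,0.2,0,0,0,0.1],[0,0,0,0,0,0,0.1]]]'; python3 -m inch '[[[0,0,0.15,0,0,0,0.1],[0,0,0.0,0,0,0,0.1]]]';python3 -m inch '[[[0,0,0.15,0,0,0,0.1],[0,0,0.0,0,0,0,0.1]]]'
```

```text
time: 6.9
tcp_pos: [529.6, 5.1, 93.3]
tcp_rot: [-0.0, 0.678, 0.735, -0.0]
force: [-0.0, 0.1, -1.6]
gripper_width: 19.4
time: 7.1
tcp_pos: [529.7, 5.1, 91.9]
tcp_rot: [-0.0, 0.678, 0.735, -0.0]
force: [-0.9, 0.3, -1.7]
gripper_width: 19.7
time: 7.3
tcp_pos: [529.7, 5.1, 90.4]
tcp_rot: [-0.0, 0.678, 0.735, -0.0]
force: [0.2, 0.4, -1.1]
gripper_width: 19.7
```

```bash
python3 -m inch '[[[0,0,0.2,0,0,0,0.1],[0,0,0.0,0,0,0,0.1]]]'; python3 -m inch '[[[0,0,0.2,0,0,0,0.1],[0,0,0.2,0,0,0,0.1],[0,0,0,0,0,0,0.1]]]';python3 -m inch '[[[0,0,0.2,0,0,0,0.1],[0,0,0.1,0,0,0,0.1],[0,0,0,0,0,0,0.1]]]'
python3 - <<'E'
from h import *
im,m=show("side","pics/s3.png");cv2.imwrite("pics/s3c.png",cv2.resize(im[150:260,260:380],None,fx=5,fy=5,interpolation=cv2.INTER_CUBIC)[:,:,::-1])
s=r.sense();print(s["tcp_pos"],s["force"],s["ft_torque"],s["time"])
E
```

```text
time: 7.5
tcp_pos: [529.6, 5.1, 88.3]
tcp_rot: [-0.0, 0.678, 0.735, -0.0]
force: [0.2, -1.2, -1.0]
gripper_width: 19.4
time: 7.8
tcp_pos: [529.6, 5.1, 84.2]
tcp_rot: [-0.0, 0.678, 0.735, -0.0]
force: [0.8, -0.0, -0.8]
gripper_width: 19.6
time: 8.1
tcp_pos: [529.7, 5.1, 81.4]
tcp_rot: [-0.0, 0.678, 0.735, -0.0]
force: [0.4, -0.3, -1.1]
gripper_width: 19.6
[529.77578287   5.10309165  81.53345796] [ 0.0244291  -0.17966769 -1.66839409] [ 0.08751749  0.02779382 -0.01231513] 8.15
```

View pics/s3c.png

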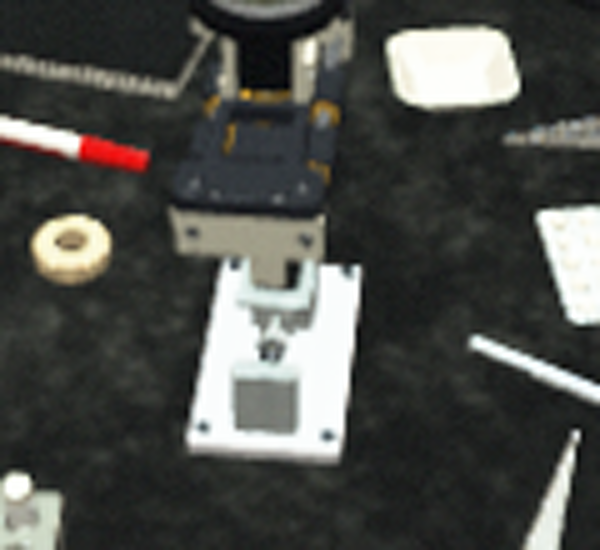

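No forces on the way down, and the side view shows the fork astride the bar at about crop (280,315). Now I'll feel along +x of the tool for the collar.

```bash
python3 -m inch '[[[0.3,0,0,0,0,0,0.1],[0.3,0,0,0,0,0,0.1],[0.3,0,0,0,0,0,0.1],[0,0,0,0,0,0,0.1]]]'; for i in 1; do python3 -m inch '[[[0.15,0,0,0,0,0,0.1],[0,0,0,0,0,0,0.1]]]'; done
python3 - <<'E'
from h import *
s=r.sense();print(s["tcp_pos"],s["force"],s["ft_torque"])
E
```

```text
time: 8.55
tcp_pos: [529.1, 14.6, 81.7]
tcp_rot: [-0.0, 0.678, 0.735, 0.0]
force: [1.3, 0.5, -0.5]
gripper_width: 19.6
time: 8.75
tcp_pos: [529.0, 15.7, 81.6]
tcp_rot: [-0.0, 0.678, 0.735, -0.0]
force: [0.3, 0.3, -0.9]
gripper_width: 19.7
[528.96876614  15.70233296  81.63366156] [ 0.29534668  0.30216772 -0.92106029] [ 0.07910511 -0.02471401 -0.00542503]
```

```bash
python3 -m inch '[[[0.1,0,0,0,0,0,0.1],[0,0,0,0,0,0,0.1]]]' |grep -E "tcp_pos|force"; python3 -m inch '[[[0.1,0,0,0,0,0,0.1],[0,0,0,0,0,0,0.1]]]'|grep -E "tcp_pos|force";  python3 -m inch '[[[0.1,0,0,0,0,0,0.1],[0,0,0,0,0,0,0.1]]]'|grep -E "tcp_pos|force"
python3 - <<'E'
from h import *
s=r.sense();print(s["tcp_pos"],s["force"],s["ft_torque"])
E
```

```text
tcp_pos: [528.9, 16.6, 81.6]
force: [-0.2, -0.7, -1.1]
tcp_pos: [528.9, 17.6, 81.6]
force: [-0.5, 0.8, -1.3]
tcp_pos: [528.8, 18.2, 81.6]
force: [-0.5, -2.6, -1.8]
[528.79204637  18.24570184  81.63279211] [-0.53089304 -2.58576548 -1.84343931] [-0.43743581  0.00982186 -0.01846536]
```

Contact with the collar at TCP y≈18 (force −2.6 N, moment −0.44). I'll press on in small steps.

```bash
cat > p.py <<'E'
from plant import r
s=r.sense();print(s["time"],s["tcp_pos"].round(2),s["force"].round(2),s["ft_torque"].round(3))
E
python3 -m inch '[[[0.05,0,0,0,0,0,0.1],[0,0,0,0,0,0,0.1]]]' >/dev/null; python3 p.py;python3 -m inch '[[[0.05,0,0,0,0,0,0.1],[0,0,0,0,0,0,0.1]]]' >/dev/null; python3 p.py;python3 -m inch '[[[0.05,0,0,0,0,0,0.1],[0,0,0,0,0,0,0.1]]]' >/dev/null; python3 p.py
```

```text
9.55 [528.78  18.64  81.66] [-0.44 -4.58 -1.15] [-0.773 -0.055 -0.029]
9.75 [528.72  19.18  81.65] [-0.45 -4.59 -1.82] [-1.103 -0.035 -0.013]
9.95 [528.68  19.81  81.65] [-0.5  -5.27 -2.01] [-1.08  -0.04   0.062]
```

```bash
python3 -m inch '[[[0.1,0,0,0,0,0,0.1],[0,0,0,0,0,0,0.1]]]' >/dev/null; python3 p.py;python3 -m inch '[[[0.1,0,0,0,0,0,0.1],[0,0,0,0,0,0,0.1]]]' >/dev/null; python3 p.py;python3 -m inch '[[[0.1,0,0,0,0,0,0.1],[0,0,0,0,0,0,0.1]]]' >/dev/null; python3 p.py
```

```text
10.15 [528.6   20.89  81.66] [-0.61 -5.15 -1.73] [-1.032 -0.072  0.003]
10.35 [528.5   21.92  81.65] [-0.5  -4.68 -1.79] [-1.055 -0.068  0.019]
10.55 [528.43  22.85  81.65] [-0.07 -5.91 -1.27] [-1.198 -0.042  0.023]
```

```bash
python3 -m inch '[[[0.05,0,0,0,0,0,0.1],[0,0,0,0,0,0,0.1]]]' >/dev/null; python3 p.py;python3 -m inch '[[[0.05,0,0,0,0,0,0.1],[0,0,0,0,0,0,0.1]]]' >/dev/null; python3 p.py;python3 -m inch '[[[0.05,0,0,0,0,0,0.1],[0,0,0,0,0,0,0.1]]]' >/dev/null; python3 p.py
```

```text
10.75 [528.39  23.3   81.64] [ 0.44 -5.46 -0.97] [-1.188 -0.069  0.002]
10.95 [528.37  23.73  81.65] [ 1.59 -5.28 -1.72] [-1.254 -0.081 -0.048]
11.15 [528.33  24.21  81.63] [-0.26 -5.14 -1.42] [-1.336 -0.083  0.023]
```

```bash
python3 -m inch '[[[0.04,0,0,0,0,0,0.1],[0,0,0,0,0,0,0.1]]]' >/dev/null; python3 p.py;python3 -m inch '[[[0.03,0,0,0,0,0,0.1],[0,0,0,0,0,0,0.1]]]' >/dev/null; python3 p.py
python3 - <<'E'
from h import *
im,m=show("wrist","pics/w8.png");cv2.imwrite("pics/w8c.png",cv2.resize(im[60:280,200:440],None,fx=3,fy=2.7,interpolation=cv2.INTER_CUBIC)[:,:,::-1])
E
```

```text
11.35 [528.34  24.41  81.67] [ 1.18 -7.15 -2.4 ] [-1.482 -0.061 -0.032]
11.55 [528.31  24.47  81.65] [ 0.61 -7.33 -1.26] [-1.632 -0.066  0.012]
```

View pics/w8c.png

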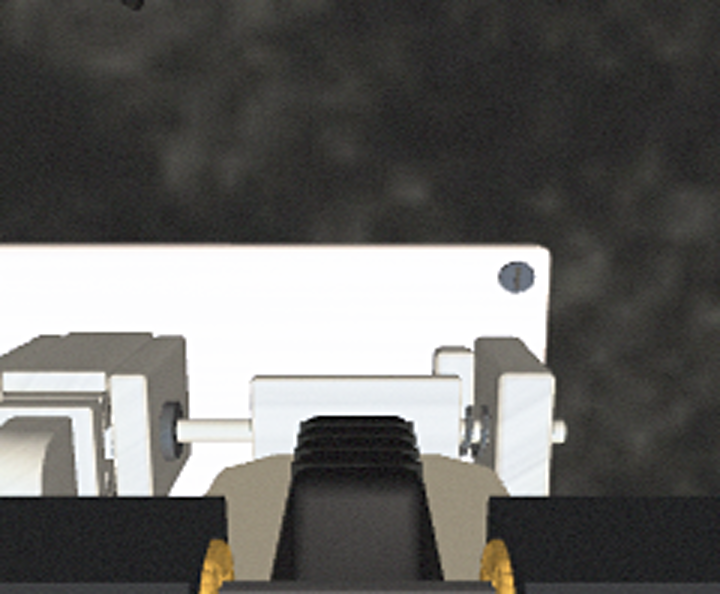

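Position has stalled and the force is rising (7.3 N), so this is the stop. The bar's end sticks out of the post at crop (560,432), and the link looks as if it is rising. I'll hold.

```bash
python3 -m inch '[[[0,0,0,0,0,0,0.1],[0,0,0,0,0,0,0.1],[0,0,0,0,0,0,0.1],[0,0,0,0,0,0,0.1],[0,0,0,0,0,0,0.1]]]' >/dev/null; python3 p.py;python3 -m inch '[[[0,0,0,0,0,0,0.1],[0,0,0,0,0,0,0.1],[0,0,0,0,0,0,0.1],[0,0,0,0,0,0,0.1],[0,0,0,0,0,0,0.1]]]' >/dev/null; python3 p.py
python3 - <<'E'
from h import *
im,m=show("wrist","pics/w9.png");im2,m2=show("side","pics/s4.png")
cv2.imwrite("pics/w9c.png",np.hstack([cv2.resize(im[110:260,170:320],(480,480),interpolation=2),cv2.resize(im2[180:240,295:335],(320,480),interpolation=2)])[:,:,::-1])
E
```

```text
12.1 [528.32  24.45  81.66] [ 0.78 -7.25 -1.81] [-1.709 -0.099 -0.007]
12.6 [528.32  24.46  81.66] [ 0.3  -6.94 -1.92] [-1.66  -0.096  0.016]
```

View pics/w9c.png

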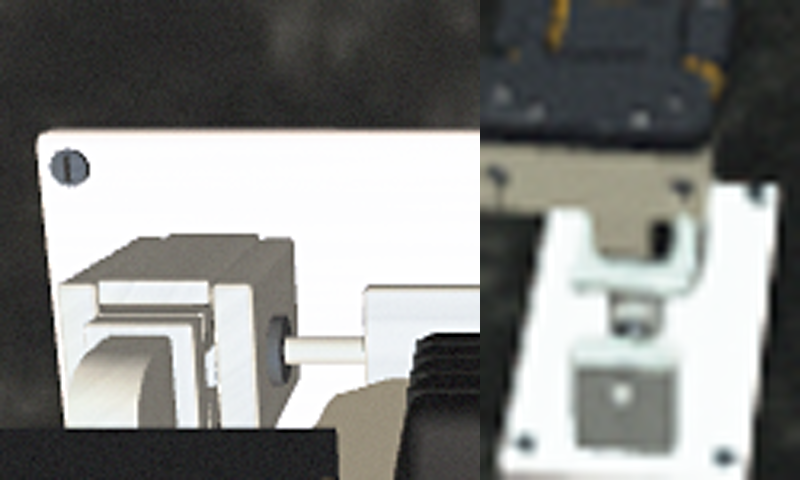

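Run:
```python
from h import *
m=r.camera_model("wrist");t=np.radians(4.55);J=np.array([531.7,-36.9])
def P(x,y,z): return [J[0]+x*np.cos(t)-y*np.sin(t),J[1]+x*np.sin(t)+y*np.cos(t),z]
for n,p in dict(cap_blk=(-13,10,58),free_blk=(-13,10,70),cap_L=(-13,-10,58),free_L=(-13,-10,70),nest_out=(-19,-18.75,60),cap_tab=(-7,6,77),free_tab=(-7,6,89)).items():
    u=px("wrist",P(*p),m)[0];print(n,((u-[170,110])*3.2).round(0))
```

```text
cap_blk [209. 309.]
free_blk [192. 326.]
cap_L [104. 309.]
free_L [ 80. 326.]
nest_out [ 51. 281.]
cap_tab [161. 371.]
free_tab [139. 395.]
```

The block's corners at (85,320) and (195,320) match the freed height (predicted 80 and 192), not the captive one (104 and 209). The link is up. I'll hold briefly, back off, and lift out.

```bash
python3 -m inch '[[[0,0,0,0,0,0,0.1],[0,0,0,0,0,0,0.1],[0,0,0,0,0,0,0.1],[-0.2,0.02,0,0,0,0,0.1],[-0.3,0.04,0,0,0,0,0.1]]]' >/dev/null; python3 p.py;python3 -m inch '[[[-0.5,0.05,0,0,0,0,0.1],[-0.5,0,0,0,0,0,0.1],[0,0,0,0,0,0,0.1]]]' >/dev/null; python3 p.py;python3 -m inch '[[[0,0,-0.5,0,0,0,0.1],[0,0,-0.5,0,0,0,0.1],[0,0,0,0,0,0,0.1]]]' >/dev/null; python3 p.py
```

```text
13.2 [528.91  20.12  81.58] [-2.41 -4.18 -0.13] [-0.96   0.426  0.047]
13.5 [530.68  10.31  81.67] [ 0.04 -0.02 -1.39] [ 0.05  -0.021 -0.046]
13.8 [531.38  10.57  92.93] [ 1.18 -0.53 -1.89] [0.067 0.004 0.016]
```

```bash
python3 -m inch '[[[0,0,-4,0,0,0,0.1],[0,0,-4,0,0,0,0.1],[4.5,0,0,0,0,0,0.1],[4.5,0,0,0,0,0,0.1],[4.5,0,0,0,0,0,0.1]]]' >/dev/null; python3 p.py;python3 -m inch '[[[4.5,-0.2,0,0,0,0,0.1],[4.5,-0.2,0,0,0,0.11,0.1],[2,0,0,0,0,0.11,0.1],[0,0,0,0,0,0.11,0.1],[0,0,0,0,0,0.10,0.1]]]' >/dev/null; python3 p.py
python3 -m inch '[[[0,0,0,0,0,0,0.1],[0,0,0,0,0,0,0.1]]]'
python3 - <<'E'
from h import *
s=r.sense();print(s["tcp_pos"],toolstep(np.array([506,260.7,120])-s["tcp_pos"]))
q=s["tcp_rot"];M=R.from_quat([q[1],q[2],q[3],q[0]]).as_matrix();print(np.degrees(np.arctan2(M[1,0],M[0,0])),M[2])
E
```

```text
14.3 [519.91 146.31 172.56] [ 0.98  0.58 -2.  ] [-0.011 -0.03   0.001]
14.8 [508.72 255.62 171.65] [-0.64 -0.04 -1.16] [-0.014  0.    -0.056]
time: 15.0
tcp_pos: [509.1, 254.4, 171.7]
tcp_rot: [-0.0, 0.818, 0.575, 0.0]
force: [-0.4, -0.1, -1.4]
gripper_width: 19.6
[509.06226524 254.37043774 171.66607783] [ 0.49099971 -0.5030966   5.16662921]
70.13477733101074 [ 4.52367395e-05  1.57825815e-06 -9.99999999e-01]
```

```bash
python3 -m inch '[[[0.5,-0.5,2,0,0,0.006,0.1],[0,0,3,0,0,0,0.1],[0,0,0,0,0,0,0.1],[0,0,0,0,0,0,0.1]]]' >/dev/null
python3 - <<'E'
from h import *
s=r.sense();print(s["tcp_pos"],toolstep(np.array([506,260.7,59])-s["tcp_pos"]))
q=s["tcp_rot"];M=R.from_quat([q[1],q[2],q[3],q[0]]).as_matrix();print(np.degrees(np.arctan2(M[1,0],M[0,0])))
im,m=show("wrist","pics/w10.png");cv2.imwrite("pics/w10c.png",im[100:300,200:440,::-1].repeat(2,0).repeat(2,1))
E
```

```text
[505.64917044 260.28167303 121.48557353] [0.05870937 0.02646383 6.24846402]
69.67664276747306
```

View pics/w10c.png

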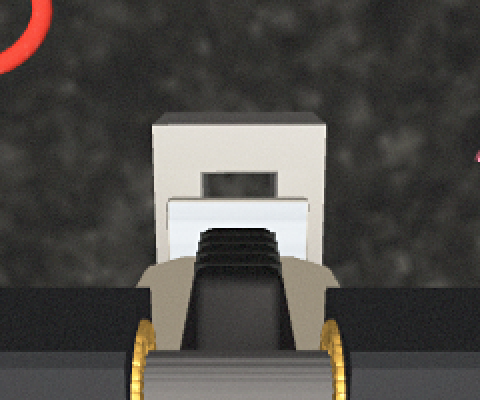

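```bash
python3 -m inch '[[[0.06,0.03,1.5,0,0,0,0.1],[0,0,1,0,0,0,0.1],[0,0,0,0,0,0,0.1]]]'>/dev/null; python3 p.py; python3 -m inch '[[[0,0,0.5,0,0,0,0.1],[0,0,0.5,0,0,0,0.1],[0,0,0.5,0,0,0,0.1],[0,0,0,0,0,0,0.1]]]'>/dev/null; python3 p.py; python3 -m inch '[[[0,0,0.5,0,0,0,0.1],[0,0,0.5,0,0,0,0.1],[0,0,0.5,0,0,0,0.1],[0,0,0,0,0,0,0.1]]]'>/dev/null; python3 p.py
```

```text
15.75 [505.41 260.59  94.57] [ 0.2  -0.12 -2.  ] [ 0.016 -0.055  0.004]
16.15 [506.08 260.96  80.68] [ 0.25  0.22 -0.93] [-0.061  0.042 -0.025]
16.55 [505.93 260.89  65.51] [-0.07  0.19 -1.38] [-0.004  0.025  0.07 ]
```

```bash
python3 -m inch '[[[0,0,0.3,0,0,0,0.1],[0,0,0.2,0,0,0,0.1],[0,0,0,0,0,0,0.1]]]'>/dev/null; python3 p.py; python3 -m inch '[[[0,0,0.1,0,0,0,0.1],[0,0,0,0,0,0,0.1]]]'>/dev/null; python3 p.py
```

```text
16.85 [506.47 261.12  61.34] [-1.05 -0.71 -1.09] [0.012 0.036 0.02 ]
17.05 [506.67 261.18  60.64] [-0.6  -1.11 -1.32] [-0.001 -0.036  0.011]
```

```bash
python3 -m inch '[[[0,0,0.1,0,0,0,0.1],[0,0,0,0,0,0,0.1]]]'>/dev/null; python3 p.py; python3 -m inch '[[[0,0,0.06,0,0,0,0.1],[0,0,0,0,0,0,0.1]]]'>/dev/null; python3 p.py;python3 -m inch '[[[0,0,0.05,0,0,0,0.1],[0,0,0,0,0,0,0.1]]]'>/dev/null; python3 p.py
```

```text
17.25 [506.59 261.17  59.57] [ 0.11  0.28 -1.48] [ 0.018 -0.046 -0.033]
17.45 [506.58 261.17  58.97] [ 0.23 -0.44 -1.17] [-0.014  0.008  0.021]
17.65 [506.72 261.21  58.64] [-0.24  0.7  -0.13] [-0.022  0.008 -0.017]
```

```bash
python3 -m inch '[[[0,0,0,0,0,0,0.4],[0,0,0,0,0,0,0.6],[0,0,0,0,0,0,0.7],[0,0,0,0,0,0,0.7]]]'; python3 -m inch '[[[0,0,-2,0,0,0,0.7],[0,0,-4,0,0,0,0.7],[0,0,-4,0,0,0,0.7],[0,0,0,0,0,0,0.7],[0,0,0,0,0,0,0.7]]]'
python3 - <<'E'
from h import *
s=r.sense();print(s["tcp_pos"],s["force"])
im,m=show("wrist","pics/w11.png")
E
```

```text
time: 18.05
tcp_pos: [506.6, 261.2, 58.6]
tcp_rot: [-0.0, 0.821, 0.571, 0.0]
force: [0.2, -0.3, 0.6]
gripper_width: 47.4
time: 18.55
tcp_pos: [507.6, 261.6, 160.0]
tcp_rot: [0.0, 0.821, 0.571, 0.002]
force: [-0.0, -1.0, -0.3]
gripper_width: 64.8
[507.61038165 261.58758031 160.03392267] [-0.03590247 -1.01692614 -0.30752597]
```

View pics/w11.png

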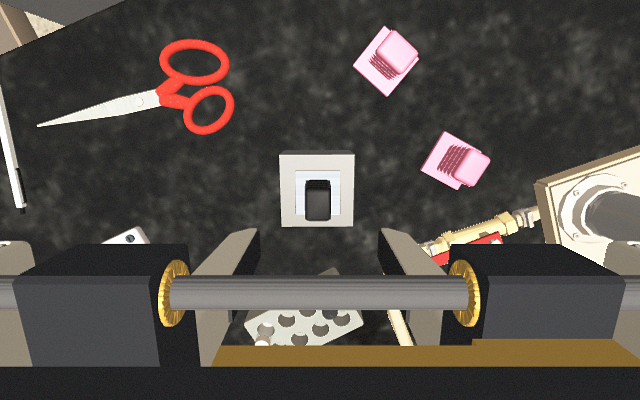

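The tool is back, its guard flat on the stand at (318,190). Now the link: I'll go and look from beside it.

```bash
python3 -m inch '[[[-3.9,2.55,-0.2,0,0,0,0.7],[-3.9,2.55,-0.2,0,0,0,0.7],[-3.9,2.55,-0.2,0,0,0,0.7],[-3.9,2.55,0,0,0,0,0.7],[-3.9,2.55,0,0,0,0,0.7]]]'>/dev/null; python3 -m inch '[[[-3.9,2.55,0,0,0,-0.11,0.6],[0,0,0,0,0,-0.11,0.6],[0,0,0,0,0,-0.11,0.6],[0,0,0,0,0,-0.1,0.6],[0,0,0,0,0,0,0.6]]]'
python3 - <<'E'
from h import *
r.capture("side");r.capture("side")
im,m=show("wrist","pics/w12.png",["link","link_mid","boat"])
s=r.sense();print(s["tcp_pos"])
q=s["tcp_rot"];M=R.from_quat([q[1],q[2],q[3],q[0]]).as_matrix();print(np.degrees(np.arctan2(M[1,0],M[0,0])))
cv2.imwrite("pics/w12c.png",cv2.resize(im[85:235,230:410],None,fx=4,fy=4,interpolation=cv2.INTER_CUBIC)[:,:,::-1])
np.save("m12.npy",m,allow_pickle=True)
t=np.radians(4.55);J=np.array([531.7,-36.9])
def P(x,y,z): return [J[0]+x*np.cos(t)-y*np.sin(t),J[1]+x*np.sin(t)+y*np.cos(t),z]
for n,p in dict(freeR=(-13,10,70),freeL=(-13,-10,70),tabR=(0,6,91),tabL=(0,-6,91)).items():
    u=px("wrist",P(*p),m)[0];print(n,((u-[230,85])*4).round(0))
E
```

```text
time: 19.6
tcp_pos: [567.2, -11.6, 162.2]
tcp_rot: [-0.001, 0.68, 0.733, -0.001]
force: [-1.1, 0.5, -0.3]
gripper_width: 55.9
link 0.88 [530.9 -35.7  30.3] [296. 151.]
link_mid 0.81 [532.3 -40.8  63.1] [287. 156.]
link_mid 0.62 [533.6 -42.9  -1.5] [291. 150.]
boat 0.64 [ 466.2 -285.8   -6.1] [44. 62.]
[568.33230378 -11.26757976 164.16431342]
94.1890139193156
freeR [291. 218.]
freeL [190. 219.]
tabR [266. 297.]
tabL [201. 297.]
```

View pics/w12.png

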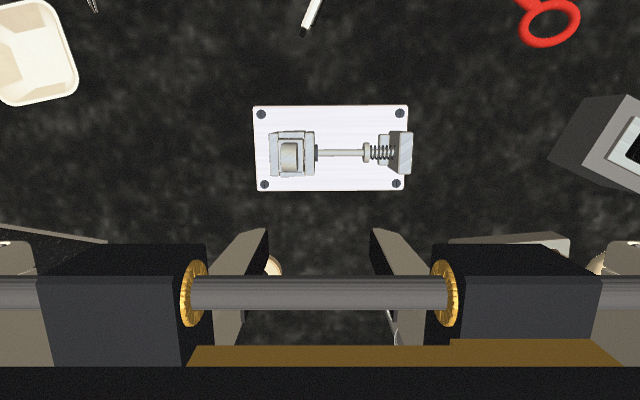

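View pics/w12c.png

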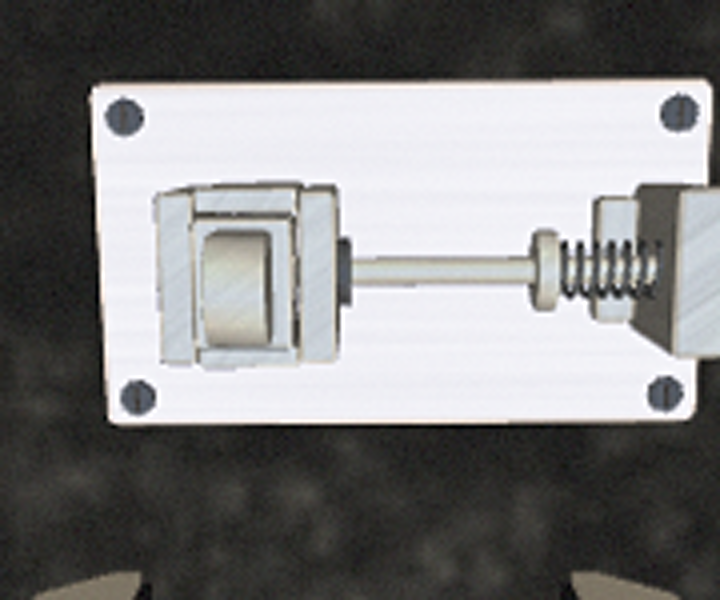

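```bash
python3 - <<'E'
from h import *
s=r.sense();print(toolstep(np.array([532.4,-36.9,105])-s["tcp_pos"]))
E
python3 -m inch '[[[-1.2,-1.7,2,0,0,-0.006,0.55],[-1.1,-1.7,2,0,0,0,0.5],[0,0,2,0,0,0,0.5],[0,0,0,0,0,0,0.5],[0,0,0,0,0,0,0.5]]]' 20
python3 - <<'E'
from h import *
r.capture("side")
s=r.sense();print(s["tcp_pos"],s["force"],toolstep(np.array([532.4,-36.9,72])-s["tcp_pos"]))
q=s["tcp_rot"];M=R.from_quat([q[1],q[2],q[3],q[0]]).as_matrix();print(np.degrees(np.arctan2(M[1,0],M[0,0])))
im,m=show("wrist","pics/w13.png")
E
```

```text
[-2.29452515 -3.7675668   5.91829948]
time: 20.4
tcp_pos: [536.4, -36.8, 104.8]
tcp_rot: [-0.0, 0.678, 0.735, -0.0]
force: [1.0, -0.4, 0.6]
gripper_width: 46.6
[537.16744907 -36.89962466 105.65472809] [ 0.24071222 -0.18405731  0.87788329] [ 0.03898799 -0.47926465  3.36488904]
94.59169409537078
```

View pics/w13.png

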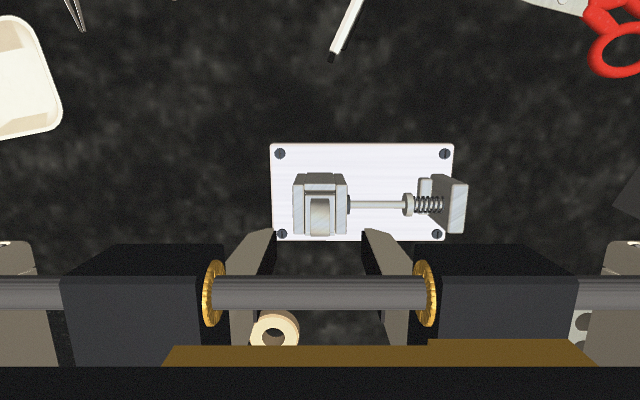

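The tab at (320,215) sits centred between the fingers. Lowering.

```bash
python3 -m inch '[[[0.04,-0.48,1,0,0,0,0.5],[0,0,1,0,0,0,0.5],[0,0,0.6,0,0,0,0.5],[0,0,0.4,0,0,0,0.5],[0,0,0,0,0,0,0.5]]]'; 
python3 -m inch '[[[0,0,0.2,0,0,0,0.5],[0,0,0.1,0,0,0,0.5],[0,0,0,0,0,0,0.5]]]'
python3 - <<'E'
from h import *
im,m=show("wrist","pics/w14.png");cv2.imwrite("pics/w14c.png",cv2.resize(im[120:280,210:430],None,fx=3,fy=3,interpolation=cv2.INTER_CUBIC)[:,:,::-1])
E
python3 p.py
```

```text
time: 21.0
tcp_pos: [530.9, -36.9, 73.5]
tcp_rot: [-0.001, 0.678, 0.735, -0.0]
force: [0.2, 0.3, 0.1]
gripper_width: 46.7
time: 21.3
tcp_pos: [531.7, -37.0, 71.6]
tcp_rot: [0.0, 0.678, 0.735, 0.0]
force: [-0.9, 0.7, -0.5]
gripper_width: 46.4
21.35 [531.72 -37.03  71.69] [0.21 0.04 0.75] [ 0.009  0.028 -0.025]
```

View pics/w14c.png

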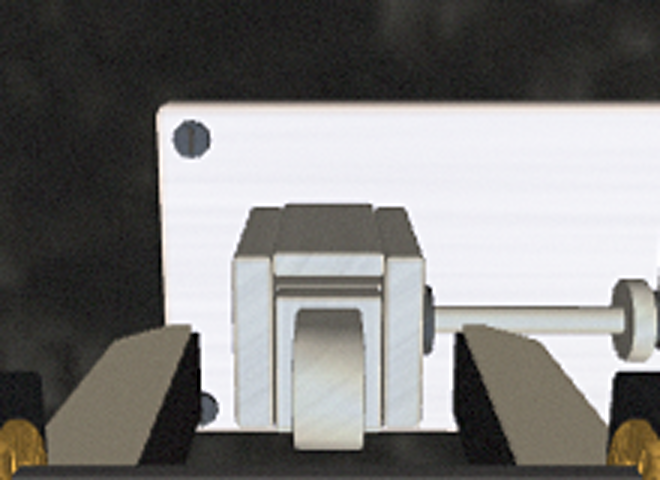

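```bash
python3 -m inch '[[[0,0,0,0,0,0,0.05],[0,0,0,0,0,0,0.05],[0,0,0,0,0,0,0.05],[0,0,0,0,0,0,0.05],[0,0,0,0,0,0,0.05]]]' 25
python3 -m inch '[[[0,0,-0.3,0,0,0,0.05],[0,0,-0.5,0,0,0,0.05],[0,0,0,0,0,0,0.05]]]'
```

```text
time: 21.85
tcp_pos: [531.6, -37.0, 71.6]
tcp_rot: [0.0, 0.678, 0.735, 0.0]
force: [-0.0, -0.0, -0.6]
gripper_width: 12.0
time: 22.15
tcp_pos: [532.2, -37.1, 80.5]
tcp_rot: [0.001, 0.678, 0.735, 0.0]
force: [0.1, -0.1, -0.5]
gripper_width: 11.8
```

```bash
python3 -m inch '[[[0,0,-1,0,0,0,0.05],[0,0,-2,0,0,0,0.05],[0,0,-3,0,0,0,0.05],[0,0,-2,0,0,0,0.05],[0,0,0,0,0,0,0.05]]]'
python3 - <<'E'
from h import *
r.capture("wrist")
im,m=show("wrist","pics/w15.png")
im2,m2=show("side","pics/s5.png",["boat"])
cv2.imwrite("pics/w15c.png",np.vstack([im,])[:,:,::-1]);cv2.imwrite("pics/s5c.png",cv2.resize(im2[120:240,270:410],None,fx=5,fy=5,interpolation=cv2.INTER_CUBIC)[:,:,::-1])
E
```

```text
time: 22.65
tcp_pos: [534.1, -37.4, 163.9]
tcp_rot: [0.003, 0.678, 0.735, 0.002]
force: [0.6, 1.1, -0.8]
gripper_width: 11.8
boat 0.83 [ 375.  -422.2    7. ] [379. 146.]
boat 0.8 [ 463.6 -280.7    5.2] [350. 167.]
boat 0.26 [505.7 256.2   3.2] [304. 300.]
```

View pics/w15c.png

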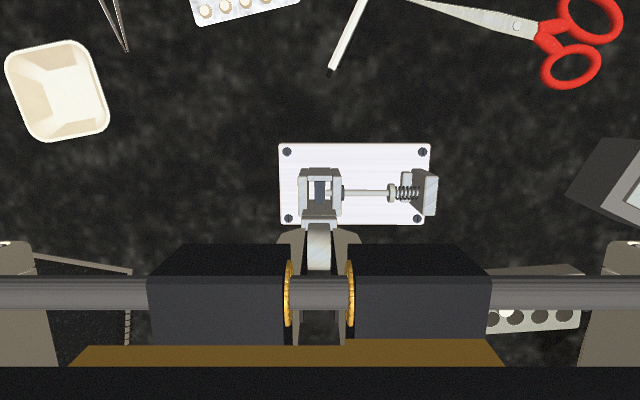

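View pics/s5c.png

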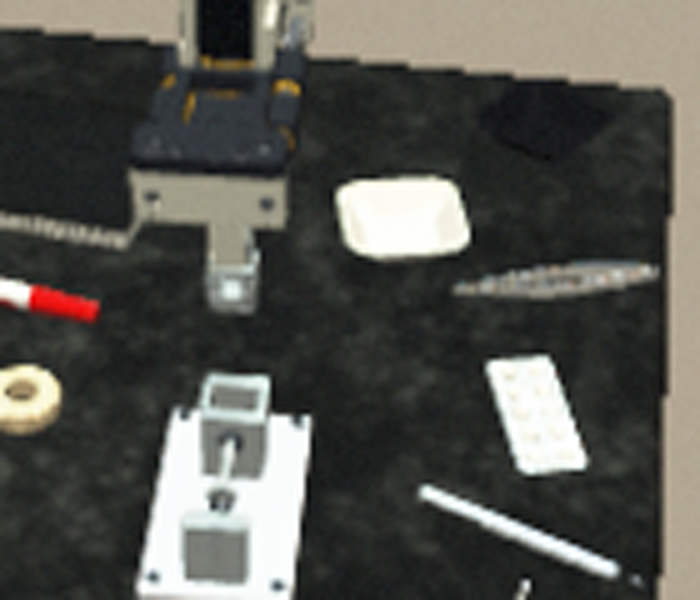

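The link is held at 12 mm and the nest is empty at (320,187). The white boat is at (57,90) in the wrist view. The link's foot is only 6 mm thick, so I'll tilt it about the jaw axis and lay it on its side. First I'll fit the boat.

Run:
```python
from h import *
s=r.sense();m=r.camera_model("wrist");im=r.capture("wrist")
t=((im[:,:,0]>110)&(im[:,:,2]>90)).astype(np.uint8);t[:,130:]=0;t[150:]=0;t[:25]=0
t=cv2.morphologyEx(t,cv2.MORPH_CLOSE,np.ones((5,5)))
cs,_=cv2.findContours(t,cv2.RETR_EXTERNAL,cv2.CHAIN_APPROX_NONE);c=max(cs,key=cv2.contourArea);print(cv2.boundingRect(c))
print("rim",cv2.minAreaRect(np.array([ray("wrist",p,18,m)[:2] for p in c[:,0]],np.float32)))
print(s["tcp_pos"],toolstep(np.array([463,-282,170])-s["tcp_pos"]))
q=s["tcp_rot"];M=R.from_quat([q[1],q[2],q[3],q[0]]).as_matrix();print(np.degrees(np.arctan2(M[1,0],M[0,0])))
for n in ("tweezers",):
  r.capture("side")
  for d in r.spot_point("side",n)[:1]: print(n,w("side",d["centre"]))
```

```text
(0, 43, 108, 103)
rim ((463.22906494140625, -283.8860168457031), (82.10858917236328, 83.60846710205078), 15.337586402893066)
[530.65441703 -36.84508574 157.99482305] [-23.89395051  -8.71078574  -1.19293949]
94.59616750663326
tweezers [ 357.49356828 -247.65149225   -1.37568652]
```

```bash
python3 -m inch '[[[-4,-1.45,0,0,0,0,0.05],[-4,-1.45,0,0,0,0,0.05],[-4,-1.45,0,0,0,0,0.05],[-4,-1.45,0,0,0,0,0.05],[-4,-1.45,0,0,0,0,0.05]]]' >/dev/null
python3 -m inch '[[[-4,-1.45,0,0,0,0.12,0.05],[0,0,0,0,0,0.12,0.05],[0,0,0,0,0,0.12,0.05],[0,0,0,0,0,0.12,0.05],[0,0,0,0,0,0.12,0.05]]]'
python3 -m inch '[[[0,0,0,-0.145,0,0,0.05],[0,0,0,-0.145,0,0,0.05],[0,0,0,-0.145,0,0,0.05],[0,0,0,-0.145,0,0,0.05],[0,0,0,-0.145,0,0,0.05]]]' >/dev/null
python3 -m inch '[[[0,0,0,-0.145,0,0,0.05],[0,0,0,0,0,0,0.05],[0,0,0,0,0,0,0.05]]]'
python3 - <<'E'
from h import *
s=r.sense();q=s["tcp_rot"];M=R.from_quat([q[1],q[2],q[3],q[0]]).as_matrix();print(s["joint_positions"].round(2));print(M.round(3));print(s["tcp_pos"],toolstep(np.array([466.7,-285.9,60])-s["tcp_pos"]))
im,m=show("side","pics/s6.png");im2,m2=show("wrist","pics/w16.png")
cv2.imwrite("pics/s6c.png",np.vstack([cv2.resize(im[100:220,270:430],None,fx=3,fy=2.5,interpolation=2),cv2.resize(im2,(480,300))])[:,:,::-1])
E
```

```text
time: 24.0
tcp_pos: [463.5, -283.1, 158.5]
tcp_rot: [-0.001, 0.866, 0.499, -0.0]
force: [-0.5, -0.2, 0.0]
gripper_width: 11.9
time: 24.8
tcp_pos: [487.4, -298.4, 168.2]
tcp_rot: [0.352, 0.79, 0.458, 0.206]
force: [0.8, 0.2, -1.1]
gripper_width: 12.1
[-0.76 -0.71  2.5   0.34  0.56 -2.02]
[[ 0.496  0.579  0.648]
 [ 0.869 -0.332 -0.368]
 [ 0.002  0.745 -0.667]]
[ 487.36395128 -298.37942831  168.16702278] [ 0.04124323 -9.6674373   5.41916537]
```

View pics/s6c.png

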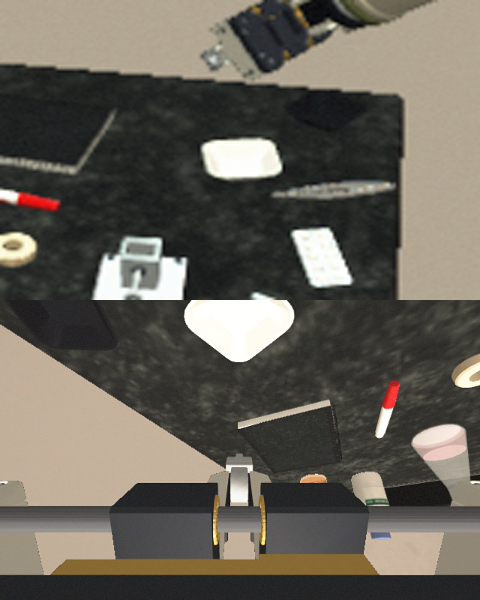

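j3 is at its limit here (2.5), so the arm stopped 25 mm too far out. Lowering should unfold it, so I'll go down and check.

```bash
python3 -m inch '[[[0,-2.2,2,0,0,0,0.05],[0,-2.2,2,0,0,0,0.05],[0,0,0,0,0,0,0.05]]]'
python3 - <<'E'
from h import *
s=r.sense();q=s["tcp_rot"];M=R.from_quat([q[1],q[2],q[3],q[0]]).as_matrix();print(s["joint_positions"].round(3));print(M[2].round(3));print(s["tcp_pos"],toolstep(np.array([466.7,-285.9,70])-s["tcp_pos"]))
E
```

```text
time: 25.2
tcp_pos: [496.2, -303.1, 106.2]
tcp_rot: [0.345, 0.792, 0.46, 0.203]
force: [-0.1, -0.1, -0.2]
gripper_width: 11.8
[-0.749 -0.52   2.498  0.466  0.392 -2.162]
[ 0.004  0.734 -0.679]
[ 496.18399007 -303.10722975  106.24458613] [ 0.02381846 -4.97877634 -0.04316627]
```

```bash
python3 -m inch '[[[0,0,0,0.12,0,0,0.05],[0,0,0,0.12,0,0,0.05],[0,0,0,0,0,0,0.05]]]'
python3 - <<'E'
from h import *
s=r.sense();q=s["tcp_rot"];M=R.from_quat([q[1],q[2],q[3],q[0]]).as_matrix();print(s["joint_positions"].round(3));print(M.round(3));print(s["tcp_pos"],toolstep(np.array([466.7,-285.9,90])-s["tcp_pos"]))
E
```

```text
time: 25.5
tcp_pos: [499.6, -307.0, 115.7]
tcp_rot: [0.253, 0.827, 0.48, 0.147]
force: [0.3, -0.4, -0.2]
gripper_width: 11.7
[-0.706 -0.371  2.264  0.169  0.669 -1.861]
[[ 0.495  0.719  0.487]
 [ 0.869 -0.41  -0.278]
 [-0.     0.56  -0.828]]
[ 499.62422425 -307.01172458  115.73765148] [ 0.20332894 -4.67725777 -0.05726024]
```

```bash
python3 -m inch '[[[0.1,-2.3,0,0,0,0,0.05],[0.1,-2.3,0,0,0,0,0.05],[0,0,0,0,0,0,0.05],[0,0,0,0,0,0,0.05]]]'
python3 - <<'E'
from h import *
s=r.sense();q=s["tcp_rot"];M=R.from_quat([q[1],q[2],q[3],q[0]]).as_matrix();print(s["joint_positions"].round(3));print(M[2].round(3));print(s["tcp_pos"],toolstep(np.array([466.7,-285.9,70])-s["tcp_pos"]))
E
```

```text
time: 25.9
tcp_pos: [465.3, -284.2, 86.1]
tcp_rot: [0.253, 0.827, 0.48, 0.148]
force: [0.5, 0.0, -0.7]
gripper_width: 12.1
[-0.723 -0.476  2.396  0.193  0.645 -1.895]
[ 0.002  0.561 -0.828]
[ 465.28001399 -284.1925199    86.14011588] [-0.08089889 -0.73289123  1.45281716]
```

```bash
python3 - <<'E'
from h import *
s=r.sense();print(s["tcp_pos"],toolstep(np.array([474.5,-290.4,45])-s["tcp_pos"]))
E
python3 -m inch '[[[0,-0.6,1.3,0,0,0,0.05],[0,-0.6,1.3,0,0,0,0.05],[0,-0.4,1.2,0,0,0,0.05],[0,0,0,0,0,0,0.05],[0,0,0,0,0,0,0.05]]]'
python3 - <<'E'
from h import *
s=r.sense();q=s["tcp_rot"];M=R.from_quat([q[1],q[2],q[3],q[0]]).as_matrix();print(s["joint_positions"].round(3));print(M[2].round(3));print(s["tcp_pos"],toolstep(np.array([474.5,-290.4,40])-s["tcp_pos"]))
im,m=show("side","pics/s7.png");im2,m2=show("wrist","pics/w17.png")
cv2.imwrite("pics/s7c.png",np.vstack([cv2.resize(im[100:220,270:430],None,fx=3,fy=2.5,interpolation=2),cv2.resize(im2,(480,300))])[:,:,::-1])
E
```

```text
[ 465.28001399 -284.1925199    86.14011588] [-0.08991839 -1.38931625  4.0276812 ]
time: 26.4
tcp_pos: [473.1, -288.8, 46.8]
tcp_rot: [0.253, 0.827, 0.48, 0.148]
force: [-0.6, -0.4, -0.0]
gripper_width: 11.4
[-0.718 -0.35   2.39   0.226  0.526 -1.932]
[ 0.002  0.561 -0.828]
[ 473.14832783 -288.81543333   46.78207727] [-0.07180716 -0.2178622   0.67135997]
```

View pics/s7c.png

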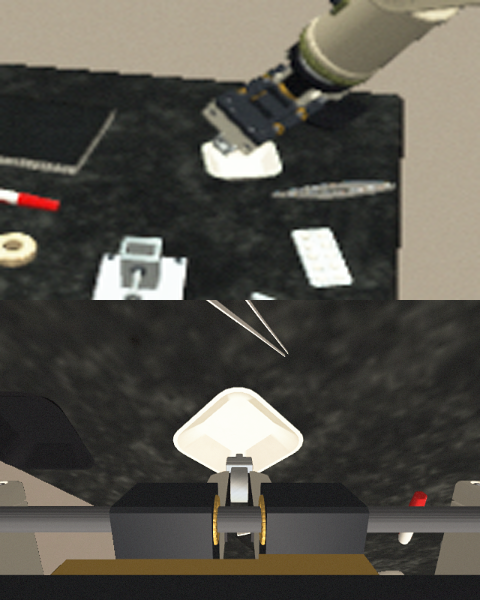

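```bash
python3 -m inch '[[[-0.05,-0.2,0.3,0,0,0,0.05],[0,-0.12,0.17,0,0,0,0.05],[0,0,0,0,0,0,0.05]]]'>/dev/null; python3 p.py; python3 -m inch '[[[0,-0.06,0.08,0,0,0,0.05],[0,0,0,0,0,0,0.05]]]'>/dev/null; python3 p.py; python3 -m inch '[[[0,-0.06,0.08,0,0,0,0.05],[0,0,0,0,0,0,0.05]]]'>/dev/null; python3 p.py
```

```text
26.8 [ 474.52 -290.42   43.67] [-5.25  6.06 14.24] [ 0.244 -0.069  0.149]
27.0 [ 474.95 -290.8    43.52] [-8.82  7.63 20.06] [ 0.39  -0.105  0.272]
27.2 [ 475.47 -291.13   43.33] [-8.53  8.12 24.61] [ 0.411 -0.349  0.324]
```

Contact came early (24 N, pushed inward), so the link's edge is on the boat's sloping corner. I'll raise it, move 10 mm inward and try again.

```bash
python3 -m inch '[[[0,0.34,-0.5,0,0,0,0.05],[0,0,0,0,0,0,0.05]]]'>/dev/null; python3 p.py
python3 - <<'E'
from h import *
s=r.sense();print(s["joint_positions"].round(3),toolstep(np.array([464.5,-284.6,46])-s["tcp_pos"]))
im,m=show("side","pics/s8.png",["boat"]);cv2.imwrite("pics/s8c.png",cv2.resize(im[130:200,310:400],None,fx=6,fy=6,interpolation=2)[:,:,::-1])
E
```

```text
27.4 [ 473.   -289.42   45.82] [ 0.8  -0.14 -1.51] [0.139 0.356 0.018]
[-0.719 -0.347  2.391  0.229  0.522 -1.937] [-0.00209871 -0.79830873 -0.56351553]
boat 0.79 [ 462.4 -281.5    5.4] [350. 167.]
boat 0.49 [ 376.9 -420.9    4.4] [378. 147.]
boat 0.46 [532.3 -41.6  -1.4] [317. 214.]
```

View pics/s8c.png

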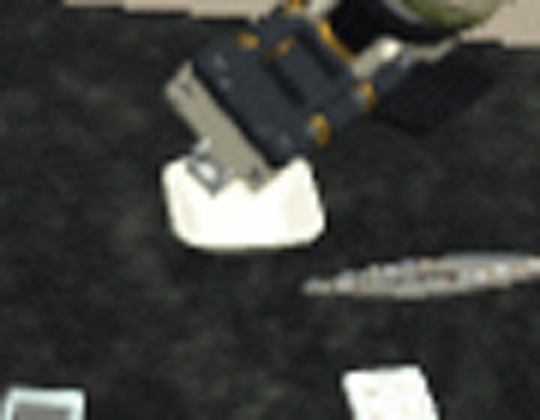

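Run:
```python
from h import *
s=r.sense();q=s["tcp_rot"];T=R.from_quat([q[1],q[2],q[3],q[0]])
f=lambda P:((px("side",P)[0]-[310,130])*6).round()
print("tcp",f(s["tcp_pos"]),"bottom",f(s["tcp_pos"]+T.apply([0,0,35.6])),"corner",s["tcp_pos"]+T.apply([0,-12.5,35.6]),f(s["tcp_pos"]+T.apply([0,-12.5,35.6])))
print("boat",f([463.2,-283.9,0]),f([463.2,-283.9,18]))
im,m=show("wrist","pics/w18.png");cv2.imwrite("pics/w18c.png",cv2.resize(im[90:290,200:440],None,fx=3,fy=3,interpolation=2)[:,:,::-1])
# rim projected
t=np.radians(15.3)
print([px("wrist",[463.2+a*np.cos(t)-b*np.sin(t),-283.9+a*np.sin(t)+b*np.cos(t),18],m)[0].round() for a,b in((41,41),(41,-41),(-41,-41),(-41,41))])
```

```text
tcp [228. 153.] bottom [197. 183.] corner [ 480.59467572 -293.46169524    7.83963119] [211. 200.]
boat [239. 224.] [240. 199.]
[array([419., 196.]), array([319., 251.]), array([219., 197.]), array([319., 108.])]
```

View pics/w18c.png

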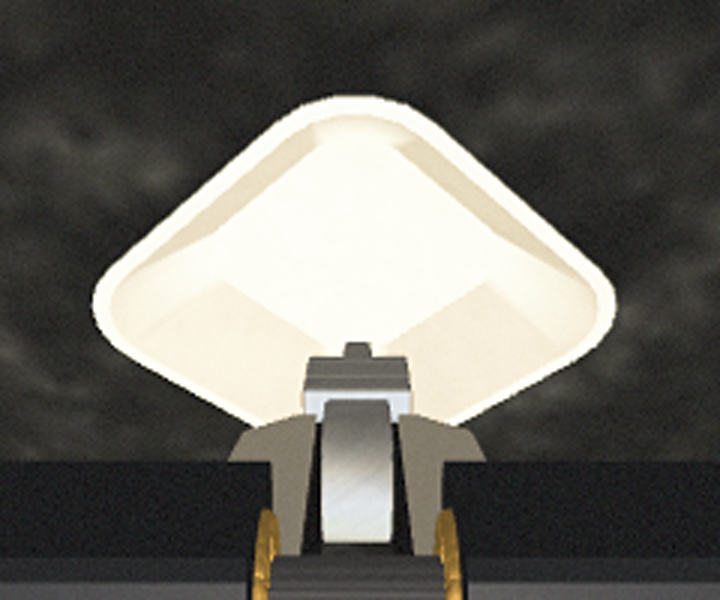

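```bash
python3 -m inch '[[[0,-0.4,-0.28,0,0,0,0.05],[0,-0.4,-0.28,0,0,0,0.05],[0,0,0,0,0,0,0.05],[0,0,0,0,0,0,0.05]]]'>/dev/null; python3 p.py; python3 -m inch '[[[0,-0.17,0.25,0,0,0,0.05],[0,0,0,0,0,0,0.05]]]'>/dev/null; python3 p.py
python3 - <<'E'
from h import *
s=r.sense();q=s["tcp_rot"];T=R.from_quat([q[1],q[2],q[3],q[0]]);print(s["joint_positions"].round(3),T.as_matrix()[2],T.apply([0,-12.5,35.6])+s["tcp_pos"])
E
```

```text
27.95 [ 463.57 -283.82   44.33] [ 0.06 -0.59 -1.06] [0.171 0.353 0.017]
28.15 [ 463.63 -283.78   40.96] [ 0.08  0.29 -1.3 ] [0.185 0.318 0.002]
[-0.725 -0.376  2.421  0.235  0.525 -1.946] [ 0.00176838  0.55922815 -0.82901191] [ 471.95209865 -288.45076336    4.45749614]
```

```bash
python3 -m inch '[[[0,-0.06,0.08,0,0,0,0.05],[0,0,0,0,0,0,0.05]]]'>/dev/null; python3 p.py; python3 -m inch '[[[0,-0.06,0.08,0,0,0,0.05],[0,0,0,0,0,0,0.05]]]'>/dev/null; python3 p.py
```

```text
28.35 [ 463.83 -283.95   40.44] [-0.47  1.09 -0.1 ] [0.17  0.318 0.028]
28.55 [ 464.13 -284.11   40.01] [-3.85  2.11  5.01] [0.344 0.29  0.135]
```

Light contact with the floor (5 N). I'll shift 7 mm back outward so the link ends up more central when it lies down, then release.

```bash
python3 -m inch '[[[0,0.2,-0.3,0,0,0,0.05],[0,0.29,0.2,0,0,0,0.05],[0,0.29,0.2,0,0,0,0.05],[0,0,0,0,0,0,0.05]]]'>/dev/null; python3 p.py; python3 -m inch '[[[0,-0.09,0.13,0,0,0,0.05],[0,0,0,0,0,0,0.05]]]'>/dev/null; python3 p.py;python3 -m inch '[[[0,-0.06,0.08,0,0,0,0.05],[0,0,0,0,0,0,0.05]]]'>/dev/null; python3 p.py
```

```text
28.95 [ 470.28 -287.71   43.23] [ 0.62 -0.18 -0.62] [ 0.143  0.285 -0.01 ]
29.15 [ 470.52 -287.86   42.32] [-1.94  1.48  6.68] [0.171 0.044 0.111]
29.35 [ 470.86 -288.02   42.08] [-5.82  5.38 13.87] [0.384 0.13  0.199]
```

```bash
python3 -m inch '[[[0,0.05,-0.07,0,0,0,0.05],[0,0,0,0,0,0,0.05]]]'>/dev/null; python3 p.py; python3 -m inch '[[[0,0,0,0,0,0,0.2],[0,0,0,0,0,0,0.3],[0,0,0,0,0,0,0.35],[0,0,0,0,0,0,0.35]]]' 10
python3 -m inch '[[[0,0,0,0,0,0,0.35],[0,0,0,0,0,0,0.35],[0,0,0,0,0,0,0.35]]]'
python3 - <<'E'
from h import *
im,m=show("wrist","pics/w19.png");im2,_=show("side","pics/s9.png")
cv2.imwrite("pics/w19c.png",np.hstack([cv2.resize(im[90:290,200:440],(480,400),interpolation=2),cv2.resize(im2[130:200,310:380],(320,400),interpolation=2)])[:,:,::-1])
E
```

```text
29.55 [ 470.52 -287.88   42.4 ] [-1.78  2.58  6.28] [0.184 0.017 0.12 ]
time: 29.95
tcp_pos: [469.6, -287.2, 40.9]
tcp_rot: [0.252, 0.827, 0.48, 0.148]
force: [-0.5, 0.4, 0.3]
gripper_width: 32.2
time: 30.25
tcp_pos: [469.8, -287.3, 41.3]
tcp_rot: [0.253, 0.827, 0.48, 0.148]
force: [-0.0, 0.6, -0.7]
gripper_width: 32.6
```

View pics/w19c.png

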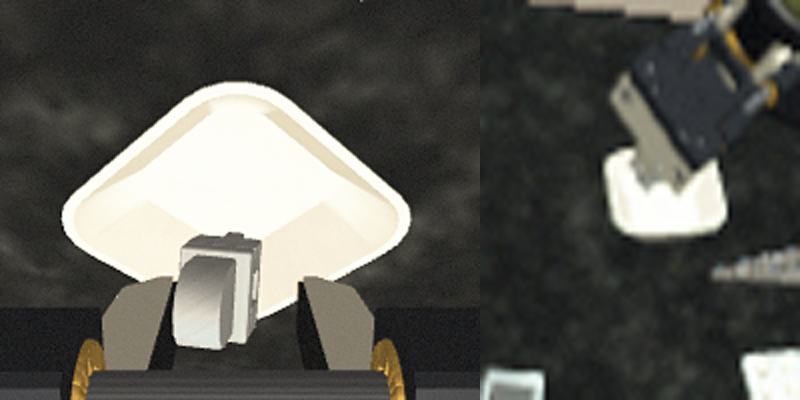

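```bash
python3 -m inch '[[[0,0,-1,0,0,0,0.4],[0,0,-1.5,0,0,0,0.4],[0,0,-2,0,0,0,0.4],[0,0,-2,0,0,0,0.4],[0,0,0,0,0,0,0.4]]]'
python3 - <<'E'
from h import *
s=r.sense();print(s["joint_positions"].round(2))
im,m=show("wrist","pics/w20.png");im2,_=show("side","pics/s10.png")
cv2.imwrite("pics/w20c.png",np.hstack([cv2.resize(im[90:290,200:440],(480,400),interpolation=2),cv2.resize(im2[130:200,310:380],(320,400),interpolation=2)])[:,:,::-1])
E
```

```text
time: 30.85
tcp_pos: [439.0, -270.3, 98.2]
tcp_rot: [0.255, 0.826, 0.48, 0.148]
force: [1.0, -0.2, 1.2]
gripper_width: 37.3
[-0.75 -0.64  2.47  0.19  0.73 -1.91]
```

View pics/w20c.png

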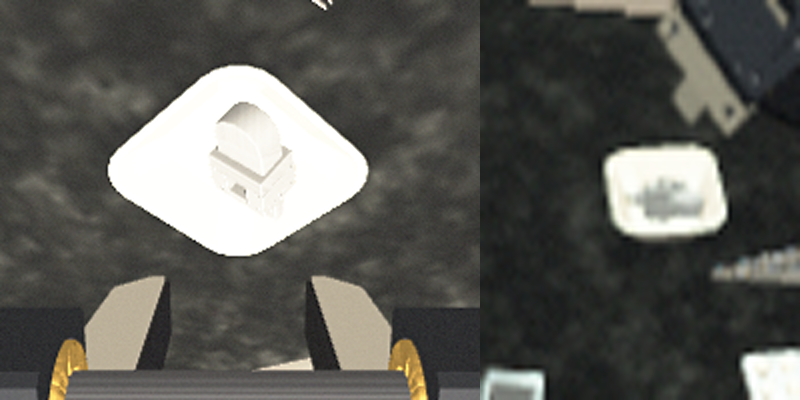

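The link is lying in the middle of the boat (crop (250,160)). I'll retreat a little further, check everything and hand in.

```bash
python3 -m inch '[[[0,0,0,0.14,0,0,0.4],[0,0,0,0.14,0,0,0.4],[0,0,-1,0.14,0,0,0.4],[0,0,-3,0.14,0,0,0.4],[0,0,0,0,0,0,0.4]]]'
python3 -m inch '[[[0,0,-3,0,0,0,0.4],[0,0,0,0,0,0,0.4],[0,0,0,0,0,0,0.4],[0,0,0,0,0,0,0.4]]]'
python3 - <<'E'
from h import *
im2,_=show("side","pics/s11.png",["link","boat","fork_tool"]);im,_=show("wrist","pics/w21.png")
cv2.imwrite("pics/s11c.png",np.vstack([cv2.resize(im2[130:380,240:420],(540,0+400)),cv2.resize(im,(540,200))])[:,:,::-1])
E
```

```text
time: 31.45
tcp_pos: [434.4, -267.6, 136.5]
tcp_rot: [0.014, 0.864, 0.503, 0.009]
force: [1.1, -0.3, 0.8]
gripper_width: 36.8
time: 31.85
tcp_pos: [429.4, -264.3, 162.1]
tcp_rot: [0.013, 0.864, 0.502, 0.009]
force: [0.3, 0.1, 0.3]
gripper_width: 37.2
link 0.66 [ 483.7 -280.6   15.7] [344. 164.]
boat 0.61 [ 463.6 -282.1    4.3] [350. 167.]
boat 0.56 [ 376.7 -417.1    6.7] [378. 147.]
fork_tool 0.92 [507.2 258.7  49.2] [303. 289.]
fork_tool 0.79 [424.9 352.5  35. ] [332. 336.]
fork_tool 0.67 [523.4 381.7  33.8] [283. 341.]
```

View pics/s11c.png

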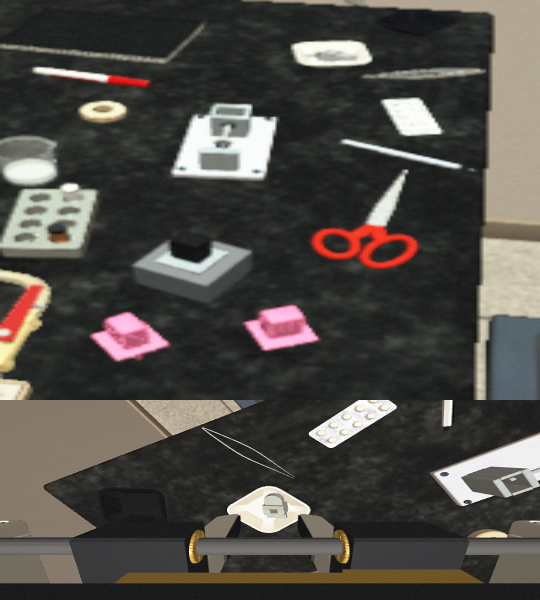

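The tool is back in its stand, the nest is empty, the link lies in the white boat, the other things have not moved, and the robot touches nothing. Handing in.

```bash
python3 -c "
from plant import r
print(r.sign_off())"
```

```text
the job is handed in; nothing more can be done
None
```

The job is done and handed in after about 32 s of the 64 s. The steel link is free and lies in the white boat, and the black tool is back in its stand.

- **Pressing the collar:** I set the fork astride the bar and found the collar by feel. I pressed it until it stopped, after roughly 6 mm, holding about 7 N for about 1.5 s; the limit is 15 N. The wrist picture then showed the link at its freed height.
- **Putting things back:** The tool's guard sits flat on the stand. I gripped the link by its tab (12 mm opening), lifted it straight out and laid it on its side in the boat.
- **What went wrong:** The arm reached a joint's range limit during the first, steeper tilt over the boat, so I used about 34° instead. My first lowering put the link on the boat's sloping corner with about 25 N. A second touch, further in, reached about 14 N before I eased off and let go. Neither touched the jig, and the boat did not visibly move.
- **Last checks:** The final pictures show the link in the boat, the tool in its stand, the nest empty and the collar back at rest. The other things on the bench look unmoved. The network placed the link's origin about 20 mm from the boat's middle, which fits a link lying on its side.

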